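# Close a split housing over its spacer and hold it pressed

## Task

Slip the steel spacer sleeve over the upright shaft of the lower housing half in the jig, down onto the face, and let go of it. Then set the upper housing half over it, on its two dowels and fully home, and press the pair well down against the jig's springs, about half of their travel or more. Finish like that, still gripping the upper half and holding it pressed down, and leave the other things on the bench where they are.

Things in the scene. Friction and masses are not known exactly. Their poses are not given: they have to be found in the camera images.
- jig: Fixed jig on the bench: dark steel base plate 80 x 120 x 12 mm (x by y), screw heads to 15 mm high at its corners. Origin: centre of its underside, z up. It carries the lower housing half on four short springs; the long side of both runs along the jig's y axis.
- lower_half (a joint): How far the lower half is pushed down on the jig's springs, m: 0 up (start), 0.008 at the stop; guided straight, cannot turn. 2 N per mm, preloaded: about 1 N starts it; the spacer's and upper half's weight sinks it about 1 mm. With both on, 0.005 takes about 9 N of push, the stop about 15 N.
- joint_face (a point): Centre of the flat top (joint face) of the lower half, an aluminium block 44 x 84 mm (x by y; 96 mm long over its end lugs), 24 mm high; moves with it. 46 mm above the bench while the springs are up. Axes as the jig's: x across, y along, z up. The shaft rises here. Fingers that close along x pass between the dowels.
- shaft_top (a point): Top of the upright steel shaft on the lower half: 10 mm in diameter, 36 mm tall above the joint face, the last 4 mm tapering to 5.6 mm.
- dowel_a (a point): Foot of one steel dowel, on the joint face at x +11, y +31 mm from its centre: 8 mm in diameter, 18 mm tall, the last 6 mm tapering to 4 mm.
- dowel_b (a point): Foot of the other, equal dowel, at x -11, y -31 mm.
- spacer: Plain steel sleeve standing on end on the bench: 26 mm outside diameter, 13 mm bore right through, 20 mm tall, about 50 g. Origin: centre of its lower end, z along the bore.
- upper_half: Upper half, aluminium block right way up: 48 x 84 mm (x by y; 96 over lugs), 26 high, collar 41 mm across to 29 high; 0.2 kg. Origin: centre of underside; x across (grip it so), y along, z up. Through it: 34 mm middle bore (clears the spacer), 10 mm dowel holes at (+11, +31) and (-11, -31) mm, chamfered 1.5 mm below. Fits turned by half a turn too.
- monitor_corner (a point): Upper far corner of a fixed black monitor that the arm must keep clear of: it stands edge-on beside the work, its screen in the vertical plane of about y = -0.07 (some 60 mm thick with its lean), from here 450 mm back towards the robot (to x = 0.11), its top 310 mm above the bench. A camera stand about 0.4 m high stands on its right.
- solder_spool: Bystander, leave it where it is: white spool of solder wire, 56 mm across and 36 mm high, standing on the bench. Origin: centre of its underside.
- screw_jar: Bystander, leave it where it is: small jar with black lid, 43 mm across and 46 mm high. Origin: centre of its underside.
- tweezers_a: Bystander, leave it where it is: black tweezers, 129 mm long, 9 mm high, lying flat. Origin: centre of its underside.
- loupe: Bystander, leave it where it is: black eye loupe, 33 mm across and 30 mm high. Origin: centre of its underside.

How it is judged:
By the outcome, as a careful person would: the job done as asked, in the order asked, and still so for the second after the job is handed in, while the arm keeps its last pose, push and grip.
It also fails if it takes over 72 s, if anything falls off the work surface, if the arm or the gripper's body presses on something with over 40 N, if the wrist force passes 120 N, or if a joint passes its speed limit or range.

## Robot

A 6-joint arm with a two-finger parallel gripper is mounted at the origin on the work surface; the furniture and walls round the work are solid. World frame = base frame: x ahead of the robot, y to its left, z up, the work surface at z = 0. Lengths are in mm, angles in rad, forces in N, time in s.
With the tool pointing down it reaches from about 350 to 975 mm from the base axis. Payload 7.1 kg.
Tool frame: the origin (TCP) lies at the very end of the fingers, on their centre line; the grasp point (between the pads) lies 19 mm behind it; y points along the fingers, x is the direction in which the jaws open and shut, and the axes are right-handed (so a half turn about y gives the same grasp; the last joint's range is limited). The gripper opens to 88 mm and grips with 3 to 60 N. Pads are 20 mm wide; open, the fingers measure 115 mm over their backs; the gripper's body (75 mm by 178 mm) begins 61 mm behind the grasp point.
Start: joints at [-1.126, 0.423, 1.63, -0, 1.089, -0.019], TCP at [279.608, -558.949, 222.675] pointing down, gripper open.
Joint ranges: [-3, 3], [-0.9, 2.11], [0.09, 2.58], [-1.31, 4.45], [0.11, 2.69], [-2.54, 2.54]. Speed limits (rad/s): [2.39, 2.39, 3.01, 3.14, 3.14, 3.14].

## Interface

Orientations are given as a rotation vector (axis times angle).
In Python, from workcell import ctrl gives the robot as it stands. The module is installed in compiled form; this text tells all that it offers.
- The arm moves only by the tool jog_arm, never from a script. Its argument "steps" is a list of rows, each an object with "turn": the turn, a rotation vector about the world's x, y, z scaled (see below), a list of three; "dp": the shift along the world's x, y, z scaled (see below), a list of three; "claw": the opening, from 0 (shut) to 1 (fully open). In form: [{"turn": [wx, wy, wz], "dp": [x, y, z], "claw": claw}, ...]. A call has 1 to 12 rows; each row is the pose to reach, as a shift and turn from the pose measured when the call began, turning the shorter way round; what a row does not reach only later rows make up. The controller multiplies each number of a shift by 80 mm and each number of a turn by pi rad. A row lasts 1/12 s, in which the tool goes at most 41.7 mm and 7.16 degrees, less where a joint would pass 70% of its speed; a pose out of reach is approached as far as the arm can. A call with a number of a shift or a turn outside -1 to 1 is refused whole. A call with a gripper value outside its range is refused whole. The fingers move at their own pace and stop on an object; the grip force is fixed at half the most. Time passes only in rows, so rows that repeat a pose let the fingers close. It gives the time, the measured TCP pose, the force and the opening at its end, in the units of the state.
- ctrl.get_obs(): the state, without advancing time (a new reading comes with each control period).
- ctrl.get_image(name): name is "side" or "top"; returns a dict with "img" (420x560x3 uint8, red, green, blue), "range_z" (420x560 float32, mm along the optical axis (not along the pixel's ray), 0 where there is no reading), "fovy" (degrees; the focal length in pixels is half the picture's height over the tangent of half this angle, whatever the lens; pixels are square), "cx", "cy" (the principal point, pixels), "camera_from_world" (4x4, takes a point from world to camera coordinates). Camera axes: x right, y down, z forward; pixel columns grow to the right and rows downward; lengths in mm; the calibration is good to about 2 mm. A picture is of the moment at which its call begins.
- ctrl.close_job(): hands the job in, once; it reports no verdict.
The state is a dict: "t": time; "qpos": joint angles; "qvel": joint speeds; "joint_torque": joint torques, N m; "ee_pos": TCP position; "orientation": TCP orientation; "ft_force": force on the tool from outside, world axes, zero at the start; "moment": the same for the moment, N m; "width": finger opening in mm.
Only numpy, scipy, OpenCV 4.12 (cv2) and the standard library are available. Lean on these libraries where they do the work, as an engineer would, in place of code of your own. Each camera call takes 0.05 s, during which the arm holds its last target.

## Working session

There is one attempt and no reset: what is moved stays moved. The work goes in short steps, Python scripts to look and compute and a tool call to move; the robot and the scene stay as the last step left them, time stands still between calls to the robot, and variables do not carry over. Pictures are saved under pics/ and viewed, and the job is handed in when it is done.

Besides the shell and the picture viewer there is one more tool, called after ">>>" as a command line: name --argument value ..., lists and objects as JSON in quotes. jog_arm: Moves the arm, as the interface text tells. Its arguments: {"type":"object","properties":{"steps":{"type":"array","items":{"type":"object","properties":{"turn":{"type":"array","items":{"type":"number"}},"dp":{"type":"array","items":{"type":"number"}},"claw":{"type":"number"}}}}},"required":["steps"]}

```bash
mkdir -p pics; cat > h.py <<'E'
import numpy as np, cv2
from workcell import ctrl
def grab(name,tag):
    d=ctrl.get_image(name); np.savez(f'pics/{tag}.npz',**d); cv2.imwrite(f'pics/{tag}.png',d['img'][:,:,::-1]); return d
def load(tag): return dict(np.load(f'pics/{tag}.npz'))
def f(d): return 210/np.tan(np.radians(float(d['fovy'])/2))
def px2w(d,u,v,z=None):
    T=np.array(d['camera_from_world']); R=T[:3,:3];t=T[:3,3]
    r=np.array([(u-d['cx'])/f(d),(v-d['cy'])/f(d),1.]); c=-R.T@t; w=R.T@r
    if z is None: s=d['range_z'][int(round(v)),int(round(u))]
    else: s=(z-c[2])/w[2]
    return c+s*w
def w2px(d,p):
    T=np.array(d['camera_from_world']); q=T[:3,:3]@np.array(p)+T[:3,3]
    return q[0]/q[2]*f(d)+d['cx'], q[1]/q[2]*f(d)+d['cy']
def cloud(d):
    T=np.array(d['camera_from_world']); v,u=np.mgrid[0:420,0:560]; z=d['range_z']
    q=np.stack([(u-d['cx'])/f(d)*z,(v-d['cy'])/f(d)*z,z],-1)-T[:3,3]
    return q@T[:3,:3]
def st():
    o=ctrl.get_obs(); print({k:np.round(o[k],3).tolist() for k in ['t','qpos','ee_pos','orientation','ft_force','width']})
E
python3 - <<'E'
from h import *
st()
for n in ['side','top']:
    d=grab(n,n+'0'); T=np.array(d['camera_from_world']); print(n,d['fovy'],d['cx'],d['cy'],-T[:3,:3].T@T[:3,3],T[:3,:3].round(2).tolist())
E
```

```text
{'t': 0.0, 'qpos': [-1.126, 0.424, 1.631, 0.0, 1.089, -0.019], 'ee_pos': [279.357, -558.46, 221.905], 'orientation': [-1.393, 0.862, -0.86], 'ft_force': [0.662, 0.49, 0.208], 'width': 87.93}
side 56.924532753869585 282.76472621772973 212.46393997992604 [1012.33679338 -639.61758117  647.6923749 ] [[0.84, 0.54, -0.02], [0.26, -0.43, -0.86], [-0.48, 0.72, -0.51]]
top 52.65180113694082 284.3369010892816 207.56548627179853 [ 462.8621389    38.09319097 1074.15703396] [[0.03, -1.0, 0.03], [-0.99, -0.03, -0.14], [0.14, -0.02, -0.99]]
```

```bash
ls pics
```

```text
side0.npz
side0.png
top0.npz
top0.png
```

View pics/side0.png

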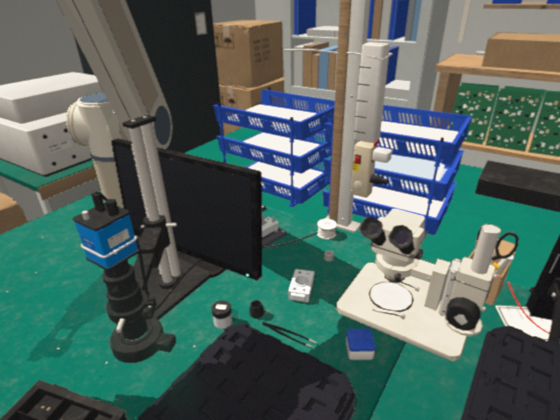

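View pics/top0.png

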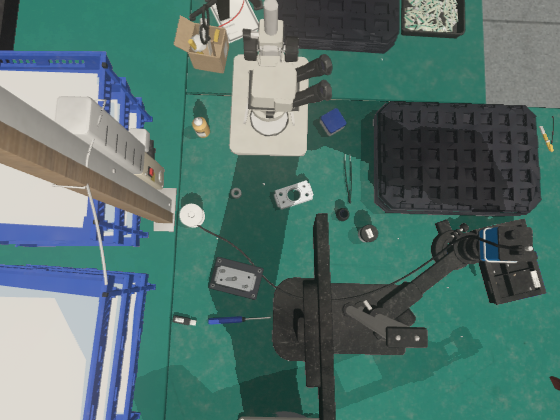

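The top view shows the jig at (236,279), spacer at (236,192), upper half at (293,194), spool at (193,215) and the monitor edge-on at column ~321. I'll enlarge these.

```bash
python3 - <<'E'
from h import *
d=load('top0'); im=d['img'][:,:,::-1]
def crop(u0,v0,w,h,s,n):
    cv2.imwrite(n,cv2.resize(im[v0:v0+h,u0:u0+w],None,fx=s,fy=s,interpolation=cv2.INTER_CUBIC))
crop(180,165,140,75,5,'pics/c1.png')
crop(195,245,80,60,8,'pics/c2.png')
P=cloud(d)
for n,(u,v) in dict(spacer=(236,192),upper=(293,194),upl=(280,199),jig=(236,279),monitor=(321,220),mon2=(321,250),spool=(193,205),bench=(260,210)).items(): print(n,P[v,u].round(1))
s=load('side0')
im=s['img'][:,:,::-1]; crop(210,170,150,100,5,'pics/c3.png'); crop(280,240,60,70,8,'pics/c4.png')
E
```

```text
spacer [648.8 138.2   2.3]
upper [648.9  -7.7   0. ]
upl [631.1  25.5  23.5]
jig [431.4 123.4  61.3]
monitor [549.  -46.6 310.7]
mon2 [494.8 -47.3 312.4]
spool [606.4 238.1  40.3]
bench [6.047e+02 7.530e+01 3.000e-01]
```

View pics/c1.png

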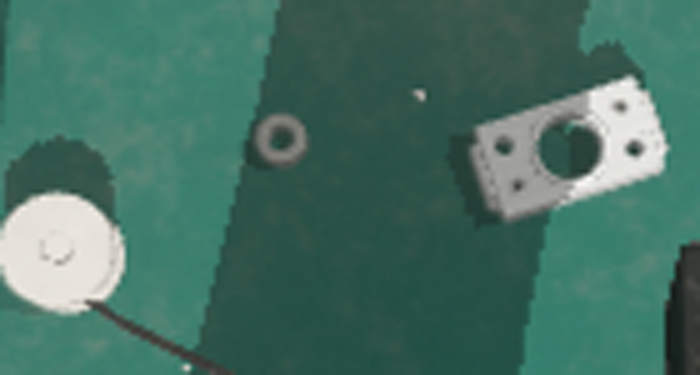

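View pics/c2.png

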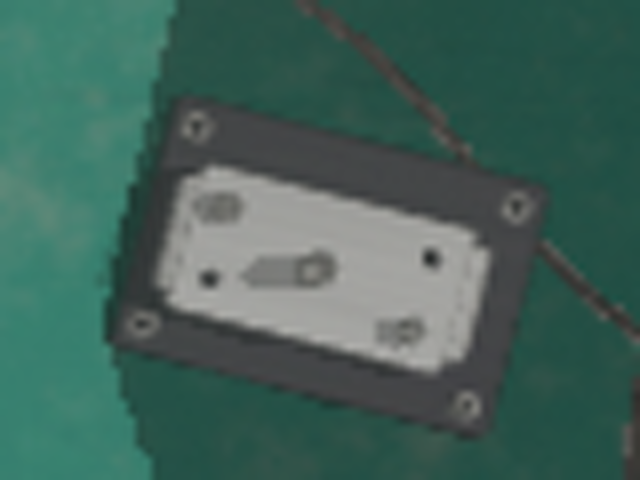

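View pics/c3.png

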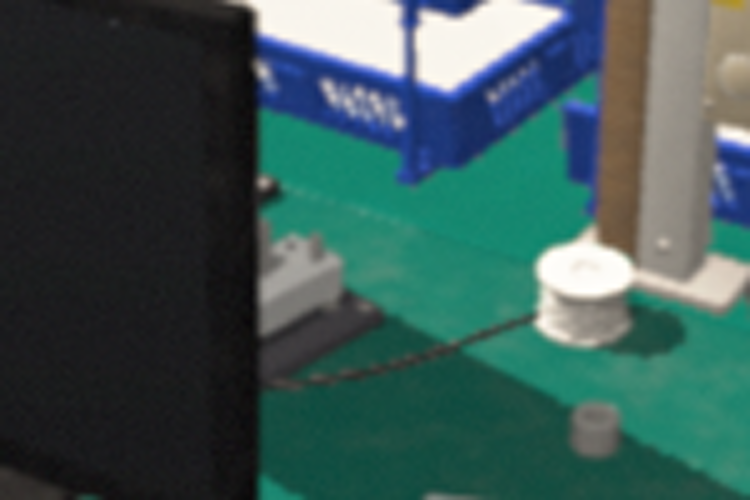

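```bash
python3 - <<'E'
from h import *
d=load('top0')
def z8(x,y,u0,v0,s): return u0+(x+.5)/s-.5, v0+(y+.5)/s-.5
def W(x,y,z,u0,v0,s): return px2w(d,*z8(x,y,u0,v0,s),z)
J=(195,245,8)
scr=[W(*p,15,*J) for p in [(197,126),(516,206),(466,405),(142,323)]]
print('screws',np.round(scr,1).tolist()); print('centre',np.mean(scr,0).round(1))
e=(scr[0]-scr[1]); e2=scr[3]-scr[2]; print('y ang',[round(np.degrees(np.arctan2(q[1],q[0])),1) for q in (e,e2)],np.linalg.norm(e),np.linalg.norm(e2),np.linalg.norm(scr[0]-scr[3]))
pl=[W(*p,12,*J) for p in [(180,95),(550,190),(487,437),(110,343)]]; print('plate',np.mean(pl,0).round(1),[round(np.linalg.norm(pl[i]-pl[i-1]),1) for i in range(4)])
tp=W(320,268,82,*J); print('shaft tip guess',tp.round(1))
da=W(235,207,64,*J); db=W(412,330,64,*J); print('dowels mid',((da+db)/2).round(1), np.linalg.norm(da-db), da.round(1),db.round(1))
U=(180,165,5)
print('spacer top',W(283,139,20,*U).round(1),W(281,140,20,*U).round(1))
for z in (26,29): print('upper bore',W(570,147,z,*U).round(1))
h1=W(505,146,26,*U);h2=W(635,148,26,*U);h3=W(620,106,26,*U);h4=W(518,186,26,*U)
for a,b in((h1,h2),(h3,h4)):print('holes',((a+b)/2).round(1),np.linalg.norm(a-b).round(1),np.degrees(np.arctan2(*(a-b)[1::-1])).round(1))
P=cloud(d).astype(np.float32)
def rect(name,box,zlo,zhi):
    x0,x1,y0,y1=box
    m=(P[...,0]>x0)&(P[...,0]<x1)&(P[...,1]>y0)&(P[...,1]<y1)&(P[...,2]>zlo)&(P[...,2]<zhi)
    q=P[m]; (c,s,a)=cv2.minAreaRect(q[:,:2].copy()); print(name,m.sum(),np.round(c,1),np.round(s,1),round(a,1),'median',np.median(q,0).round(1),'mean',q.mean(0).round(1))
rect('upper',(590,700,-70,70),15,40)
rect('spacer',(620,680,110,170),10,40)
rect('plate',(350,520,40,200),5,70)
rect('lower',(350,520,40,200),38,52)
rect('shaft',(380,480,90,160),68,100)
rect('spool',(560,660,180,290),20,60)
rect('monitor',(100,600,-120,0),250,350)
E
```

```text
screws [[474.3, 170.7, 15.0], [452.7, 71.6, 15.0], [392.2, 84.6, 15.0], [414.0, 184.4, 15.0]]
centre [433.3 127.8  15. ]
y ang [np.float64(77.7), np.float64(77.6)] 101.45723809682814 102.2524849620265 61.78880683303861
plate [432.9 127.6  12. ] [np.float64(78.1), np.float64(118.3), np.float64(77.2), np.float64(119.1)]
shaft tip guess [434.1 125.1  82. ]
dowels mid [433.5 125.6  64. ] 63.21104830654177 [450.5 152.3  64. ] [416.5  99.   64. ]
spacer top [644.7 136.   20. ] [644.2 137.   20. ]
upper bore [644.5  -8.1  26. ]
upper bore [644.  -8.  29.]
holes [644.5  -8.2  26. ] 65.2 91.1
holes [645.   -7.7  26. ] 65.6 -49.8
upper 570 [644.8  -7.9] [48.5 96. ] 20.3 median [643.6  -6.4  26. ] mean [644.   -7.1  25.8]
spacer 66 [645.  136.8] [23.6 23.5] 28.7 median [644.8 137.2  19.6] mean [644.7 137.1  19.1]
plate 1658 [434.2 117.9] [154.2 162.1] 88.9 median [434.4 123.6  14.8] mean [434.6 124.3  26.8]
lower 691 [433.  127.7] [95.6 44.1] 77.7 median [432.9 126.4  46.1] mean [433.  127.1  45.9]
shaft 19 [439.4 140.2] [37.1  9.2] 63.0 median [434.1 128.2  79.9] mean [434.9 130.2  79. ]
spool 394 [584.9 242.5] [49.9 54.7] 0.3 median [584.4 242.6  36. ] mean [584.4 242.6  36. ]
monitor 2811 [379.8 -58.1] [366.   23.9] 3.1 median [376.3 -56.5 311.3] mean [379.1 -56.5 309. ]
```

View pics/c4.png

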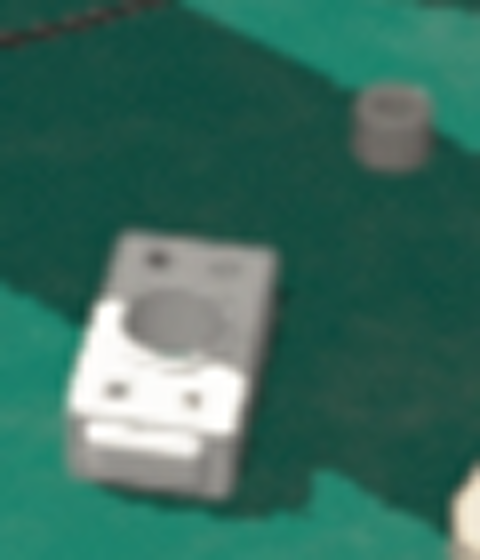

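```bash
python3 - <<'E'
from h import *
from scipy.spatial.transform import Rotation as R
o=ctrl.get_obs(); print(R.from_rotvec(o['orientation']).as_matrix().round(3).tolist())
d=load('top0'); P=cloud(d); ok=d['range_z']>0
H,xe,ye=None,np.arange(100,800,50),np.arange(-600,450,50)
for x in xe[::-1]:
    print(x,[int(np.percentile(P[...,2][m],98)) if (m:=ok&(abs(P[...,0]-x-25)<25)&(abs(P[...,1]-y-25)<25)).sum()>3 else -1 for y in ye])
print(ye.tolist())
# overlay of predicted model
yaw=np.radians(-12.3); c=np.array([433.2,127.6]); 
Rz=np.array([[np.cos(yaw),-np.sin(yaw)],[np.sin(yaw),np.cos(yaw)]])
for tag,(u0,v0,w,h,s) in dict(top0=(205,250,65,60,10)).items():
    d=load(tag); im=cv2.resize(d['img'][v0:v0+h,u0:u0+w,::-1],None,fx=s,fy=s,interpolation=cv2.INTER_CUBIC)
    def circ(x,y,z,r,col):
        t=np.linspace(0,2*np.pi,40); pts=[]
        for a in t:
            q=c+Rz@np.array([x+r*np.cos(a),y+r*np.sin(a)]); u,v=w2px(d,[*q,z]); pts.append(((u-u0+.5)*s-.5,(v-v0+.5)*s-.5))
        cv2.polylines(im,[np.int32(pts)],True,col,1)
    circ(0,0,82,2.8,(0,0,255)); circ(0,0,78,5,(0,0,255)); circ(0,0,46,5,(255,0,0))
    for g in(1,-1): circ(11*g,31*g,64,2,(0,0,255)); circ(11*g,31*g,46,4,(255,0,0))
    for a in(1,-1):
        for b in (1,-1): circ(31*a,51*b,15,3,(0,255,0))
    cv2.imwrite('pics/ov.png',im)
E
```

```text
[[0.447, -0.001, 0.894], [-0.894, 0.001, 0.447], [-0.001, -1.0, 0.0]]
750 [72, 72, 72, 72, 72, 72, 72, 71, 4, 4, 261, 254, 226, 170, 23, 21, 75, 4, 4, 297, 246]
700 [72, 72, 72, 71, 71, 73, 72, 72, 7, 5, 4, 19, 20, 20, 20, 4, 4, 269, 269, 2, -1]
650 [73, 71, 71, 71, 71, 72, 72, 72, 8, 8, 6, 29, 29, 4, 20, 4, 4, 525, 527, -1, -1]
600 [71, 71, 71, 72, 71, 72, 73, 71, 7, 28, 23, 30, 30, 4, 21, 4, 37, 680, 679, -1, 251]
550 [43, 42, 42, 4, 187, 112, 4, 47, 48, 30, 314, 312, 4, 4, 4, 4, 39, 684, 661, 296, 253]
500 [-1, -1, -1, 361, 387, 360, 3, 47, 49, 4, 314, 312, 4, 4, 6, 6, 5, 509, 10, 297, 249]
450 [42, 32, 42, 360, 388, 359, 186, 4, 4, 4, 314, 312, 4, 14, 47, 48, 4, 509, 4, 4, 4]
400 [42, 43, 41, 4, 4, 186, 197, 197, 184, 20, 314, 312, 25, 50, 80, 49, 4, 507, 304, 296, 296]
350 [4, 41, 4, 4, 4, 4, 194, 198, 427, 427, 314, 311, 15, 15, 14, 4, 4, 3, 296, 241, 243]
300 [4, 4, 4, 3, 3, 4, -1, 20, 423, 22, 314, 302, 15, 9, 15, 14, 10, 12, 296, 242, 243]
250 [4, 246, 4, 4, 4, 4, 20, 21, 21, 20, 313, 244, 15, 3, 4, 4, 4, 4, 296, 294, 245]
200 [4, 227, 3, 4, 4, 3, 4, 4, 4, 4, 314, 240, 9, 4, 4, 3, 4, 4, 296, 295, 247]
150 [4, 4, 4, 4, 4, 3, 4, 4, 4, 4, 232, 4, 4, 3, 4, 3, 4, 3, 283, 247, 248]
100 [4, 4, 4, 4, 4, 4, 4, 3, 4, 3, 69, 12, 12, 13, 4, 3, 3, 3, 70, 135, -1]
[-600, -550, -500, -450, -400, -350, -300, -250, -200, -150, -100, -50, 0, 50, 100, 150, 200, 250, 300, 350, 400]
```

View pics/ov.png

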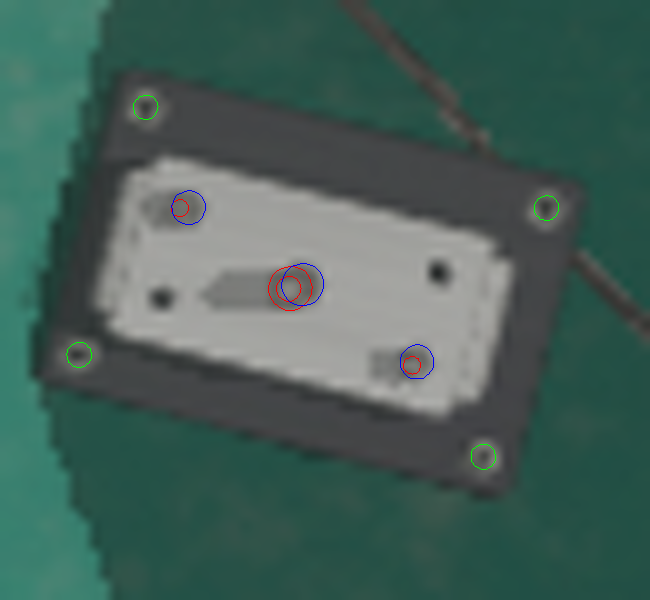

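The overlay fits: jig at (433.2, 127.6), yaw −12.3°; upper half at (644.6, −8), yaw +20.3°; spacer at (644.8, 136.9). Next I lift clear of the stand and monitor, then cross.

>>> jog_arm --steps '[{"dp": [0, 0, 0.5], "turn": [0, 0, 0], "claw": 1}, {"dp": [0, 0, 1], "turn": [0, 0, 0], "claw": 1}, {"dp": [0, 0, 1], "turn": [0, 0, 0], "claw": 1}]'

```text
t: 0.35
ee_pos: [280.9, -561.7, 309.5]
orientation: [-1.399, 0.855, -0.868]
ft_force: [1.2, -0.8, 0.9]
width: 87.8
```

>>> jog_arm --steps '[{"dp": [0, 0, 0.5], "turn": [0, 0, 0], "claw": 1}, {"dp": [0, 0, 1], "turn": [0, 0, 0], "claw": 1}, {"dp": [0, 0, 1], "turn": [0, 0, 0], "claw": 1}]'

```text
t: 0.6
ee_pos: [282.2, -564.2, 397.4]
orientation: [-1.405, 0.848, -0.877]
ft_force: [0.1, -0.0, 0.3]
width: 87.6
```

>>> jog_arm --steps '[{"dp": [0, 0, 0.5], "turn": [0, 0, 0], "claw": 1}, {"dp": [0, 0, 1], "turn": [0, 0, 0], "claw": 1}, {"dp": [0, 0, 1], "turn": [0, 0, 0], "claw": 1}]'

```text
t: 0.85
ee_pos: [283.0, -565.9, 485.5]
orientation: [-1.412, 0.841, -0.886]
ft_force: [-0.7, -0.2, 1.0]
width: 88.0
```

>>> jog_arm --steps '[{"dp": [0, 0, 0.5], "turn": [0, 0, 0], "claw": 1}, {"dp": [0, 0, 1], "turn": [0, 0, 0], "claw": 1}, {"dp": [0, 0, 1], "turn": [0, 0, 0], "claw": 1}]'

```text
t: 1.1
ee_pos: [283.6, -567.0, 573.4]
orientation: [-1.418, 0.833, -0.895]
ft_force: [-0.5, 0.5, 1.2]
width: 87.6
```

```bash
python3 - <<'E'
from h import *
st()
E
```

```text
{'t': 1.1, 'qpos': [-1.126, 0.232, 1.135, 0.0, 1.731, -0.019], 'ee_pos': [283.562, -566.987, 573.421], 'orientation': [-1.418, 0.833, -0.895], 'ft_force': [-0.539, 0.452, 1.227], 'width': 87.647}
```

>>> jog_arm --steps '[{"dp": [0.25, 0.5, 0], "turn": [0, 0, 0.02], "claw": 1}, {"dp": [0.5, 1, 0], "turn": [0, 0, 0.04], "claw": 1}, {"dp": [0.5, 1, 0], "turn": [0, 0, 0.04], "claw": 1}]'

```text
t: 1.35
ee_pos: [325.4, -483.4, 574.6]
orientation: [-1.454, 0.729, -0.797]
ft_force: [0.2, -0.5, 0.8]
width: 88.2
```

>>> jog_arm --steps '[{"dp": [0.25, 0.5, 0], "turn": [0, 0, 0.02], "claw": 1}, {"dp": [0.5, 1, 0], "turn": [0, 0, 0.04], "claw": 1}, {"dp": [0.5, 1, 0], "turn": [0, 0, 0.04], "claw": 1}]'

```text
t: 1.6
ee_pos: [366.8, -399.9, 574.9]
orientation: [-1.485, 0.626, -0.697]
ft_force: [0.3, -0.6, -0.1]
width: 88.1
```

>>> jog_arm --steps '[{"dp": [0.25, 0.5, 0], "turn": [0, 0, 0.02], "claw": 1}, {"dp": [0.5, 1, 0], "turn": [0, 0, 0.04], "claw": 1}, {"dp": [0.5, 1, 0], "turn": [0, 0, 0.04], "claw": 1}]'

```text
t: 1.85
ee_pos: [408.3, -316.7, 574.9]
orientation: [-1.51, 0.523, -0.596]
ft_force: [0.3, -0.9, -0.1]
width: 87.7
```

>>> jog_arm --steps '[{"dp": [0.25, 0.5, 0], "turn": [0, 0, 0.02], "claw": 1}, {"dp": [0.5, 1, 0], "turn": [0, 0, 0.04], "claw": 1}, {"dp": [0.5, 1, 0], "turn": [0, 0, 0.04], "claw": 1}]'

```text
t: 2.1
ee_pos: [449.9, -233.8, 574.7]
orientation: [-1.53, 0.421, -0.495]
ft_force: [-0.1, -0.2, 0.2]
width: 88.2
```

```bash
cat >> h.py <<'E'
from scipy.spatial.transform import Rotation as Rr
def goto(target_xyz, jaw_deg, tilt=None, tilt_deg=0):
    """needed dp (units) and turn (units) for tool down, jaw along jaw_deg; tilt about jaw axis"""
    o=ctrl.get_obs(); a=np.radians(jaw_deg)
    x=np.array([np.cos(a),np.sin(a),0]); y=np.array([0,0,-1.]); z=np.cross(x,y)
    T=np.stack([x,y,z],1); T=Rr.from_rotvec(x*np.radians(tilt_deg)).as_matrix()@T
    C=Rr.from_rotvec(o['orientation']).as_matrix()
    w=Rr.from_matrix(T@C.T).as_rotvec()/np.pi
    print('dp',((np.array(target_xyz)-o['ee_pos'])/80).round(3).tolist(),'turn',w.round(4).tolist(),'deg',np.degrees(np.linalg.norm(w)*np.pi).round(1))
E
python3 - <<'E'
from h import *
st(); goto([644.8,136.9,300],-12.3)
E
```

```text
{'t': 2.1, 'qpos': [-0.504, 0.002, 1.393, 0.001, 1.699, 0.081], 'ee_pos': [449.856, -233.768, 574.664], 'orientation': [-1.53, 0.421, -0.495], 'ft_force': [-0.139, -0.151, 0.154], 'width': 88.223}
dp [2.437, 4.633, -3.433] turn [0.0044, 0.0147, 0.1176] deg 21.3
```

>>> jog_arm --steps '[{"dp": [0.25, 0.5, 0], "turn": [0, 0.004, 0.02], "claw": 1}, {"dp": [0.5, 1, 0], "turn": [0.001, 0.006, 0.03], "claw": 1}, {"dp": [0.5, 1, 0], "turn": [0.001, 0.006, 0.03], "claw": 1}]'

```text
t: 2.35
ee_pos: [491.6, -151.0, 574.0]
orientation: [-1.545, 0.36, -0.404]
ft_force: [0.0, -1.1, -1.1]
width: 87.9
```

>>> jog_arm --steps '[{"dp": [0.25, 0.5, 0], "turn": [0, 0.004, 0.02], "claw": 1}, {"dp": [0.5, 1, 0], "turn": [0.001, 0.006, 0.03], "claw": 1}, {"dp": [0.5, 1, 0], "turn": [0.001, 0.006, 0.03], "claw": 1}]'

```text
t: 2.6
ee_pos: [533.6, -68.5, 572.9]
orientation: [-1.556, 0.3, -0.313]
ft_force: [-0.1, 0.4, -0.0]
width: 88.0
```

>>> jog_arm --steps '[{"dp": [0.25, 0.5, 0], "turn": [0, 0.004, 0.02], "claw": 1}, {"dp": [0.5, 1, 0], "turn": [0.001, 0.006, 0.03], "claw": 1}, {"dp": [0.5, 1, 0], "turn": [0.001, 0.006, 0.03], "claw": 1}]'

```text
t: 2.85
ee_pos: [575.6, 13.9, 571.4]
orientation: [-1.565, 0.241, -0.221]
ft_force: [-0.7, -0.7, -0.9]
width: 88.2
```

>>> jog_arm --steps '[{"dp": [0.25, 0.5, -0.4], "turn": [0, 0.002, 0.01], "claw": 1}, {"dp": [0.5, 1, -0.8], "turn": [0.001, 0.004, 0.02], "claw": 1}, {"dp": [0.5, 1, -0.8], "turn": [0.001, 0.004, 0.02], "claw": 1}, {"dp": [0.5, 1, -0.8], "turn": [0.001, 0.004, 0.02], "claw": 1}]'

```text
t: 3.18
ee_pos: [616.1, 95.4, 501.4]
orientation: [-1.571, 0.207, -0.156]
ft_force: [-0.4, 0.2, 0.3]
width: 87.8
```

```bash
python3 - <<'E'
from h import *
st(); goto([644.8,136.9,200],-12.3)
E
```

```text
{'t': 3.183, 'qpos': [0.134, 0.26, 1.246, 0.001, 1.669, 0.365], 'ee_pos': [616.068, 95.417, 501.427], 'orientation': [-1.571, 0.207, -0.156], 'ft_force': [-0.444, 0.211, 0.254], 'width': 87.821}
dp [0.359, 0.519, -3.768] turn [0.0013, -0.0105, 0.0051] deg 2.1
```

>>> jog_arm --steps '[{"dp": [0.18, 0.25, -0.5], "turn": [0, -0.005, 0.003], "claw": 1}, {"dp": [0.36, 0.52, -1], "turn": [0.001, -0.01, 0.005], "claw": 1}, {"dp": [0.36, 0.52, -1], "turn": [0.001, -0.01, 0.005], "claw": 1}]'

```text
t: 3.43
ee_pos: [644.4, 136.1, 417.1]
orientation: [-1.567, 0.174, -0.166]
ft_force: [-0.2, -0.1, -0.1]
width: 87.8
```

>>> jog_arm --steps '[{"dp": [0, 0, -0.5], "turn": [0, 0, 0], "claw": 1}, {"dp": [0, 0, -1], "turn": [0, 0, 0], "claw": 1}, {"dp": [0, 0, -1], "turn": [0, 0, 0], "claw": 1}]'

```text
t: 3.68
ee_pos: [640.9, 133.7, 329.6]
orientation: [-1.571, 0.185, -0.158]
ft_force: [-0.9, 0.7, -1.6]
width: 87.9
```

>>> jog_arm --steps '[{"dp": [0, 0, -0.5], "turn": [0, 0, 0], "claw": 1}, {"dp": [0, 0, -1], "turn": [0, 0, 0], "claw": 1}, {"dp": [0, 0, -1], "turn": [0, 0, 0], "claw": 1}, {"dp": [0, 0, -1], "turn": [0, 0, 0], "claw": 1}]'

```text
t: 4.02
ee_pos: [640.5, 132.4, 249.6]
orientation: [-1.573, 0.189, -0.156]
ft_force: [-0.0, -0.4, -0.4]
width: 87.5
```

```bash
python3 - <<'E'
from h import *
st(); goto([644.8,136.9,100],-12.3)
for n in ['side','top']: grab(n,n+'1')
E
```

```text
{'t': 4.017, 'qpos': [0.187, 0.449, 1.522, -0.002, 1.193, 0.407], 'ee_pos': [640.498, 132.42, 249.604], 'orientation': [-1.573, 0.189, -0.156], 'ft_force': [-0.021, -0.427, -0.399], 'width': 87.468}
dp [0.054, 0.056, -1.87] turn [0.0021, -0.0069, 0.0016] deg 1.3
```

View pics/side1.png

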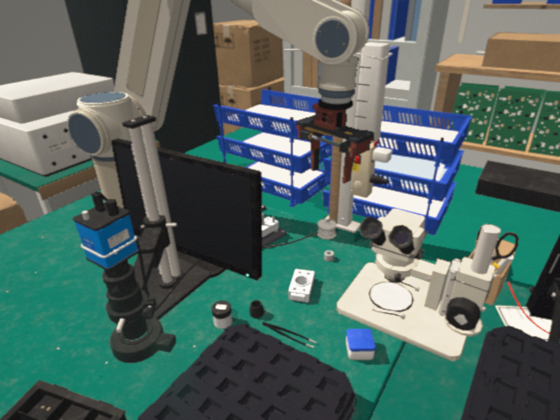

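View pics/top1.png

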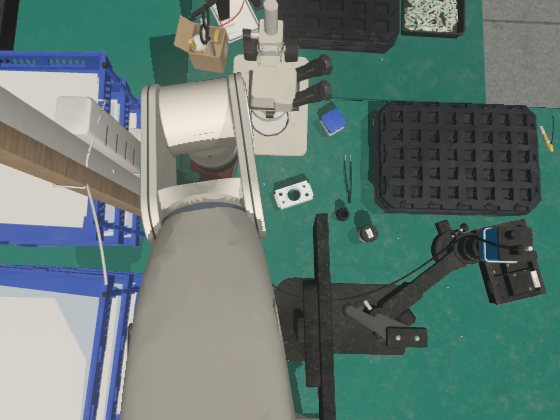

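```bash
python3 - <<'E'
import numpy as np
from scipy.optimize import least_squares
D=[(.424,1.631,1.089,624.4,221.9),(.232,1.135,1.731,633.9,573.4),(.002,1.393,1.699,507,574.7),(.26,1.246,1.669,623.4,501.4),(.449,1.522,1.193,654.1,249.6)]
def fk(p,q):
    r0,d,a,b,off,L=p; s=q[0]; t=s+q[1]; w=t+q[2]
    el=np.array([r0+a*np.sin(s),d+a*np.cos(s)])
    wr=el+b*np.array([np.sin(t),np.cos(t)])+off*np.array([np.cos(t),-np.sin(t)])*-1
    return el,wr,wr+L*np.array([np.sin(w),np.cos(w)])
f=lambda p: np.concatenate([fk(p,q)[2]-q[3:] for q in D]+[1e-4*(p-np.array([0,350,400,400,0,300]))])
s=least_squares(f,[0,350,400,400,0,300]); print(s.x.round(1),np.abs(s.fun).max())
for q in D: print([v.round(0).tolist() for v in fk(s.x,q)[:2]])
E
```

```text
[ -0.  316.1 564.2 484.9 -77.5 314.3] 0.2433658904481888
[[232.0, 830.0], [625.0, 536.0]]
[[130.0, 865.0], [620.0, 887.0]]
[[1.0, 880.0], [492.0, 889.0]]
[[145.0, 861.0], [634.0, 815.0]]
[[245.0, 824.0], [661.0, 564.0]]
```

The picture shows the gripper body's 178 mm lies along the jaw direction, which is tight beside the monitor at the upper half's yaw. I'll deal with that later; now the spacer.

>>> jog_arm --steps '[{"dp": [0.03, 0.03, -0.5], "turn": [0.001, -0.004, 0.001], "claw": 1}, {"dp": [0.05, 0.06, -1], "turn": [0.002, -0.007, 0.002], "claw": 1}, {"dp": [0.05, 0.06, -1], "turn": [0.002, -0.007, 0.002], "claw": 1}, {"dp": [0.05, 0.06, -1], "turn": [0.002, -0.007, 0.002], "claw": 1}]'

```text
t: 4.45
ee_pos: [647.1, 138.0, 174.6]
orientation: [-1.563, 0.162, -0.172]
ft_force: [0.0, 0.1, 0.6]
width: 87.8
```

>>> jog_arm --steps '[{"dp": [0.0, 0.0, -0.5], "turn": [0, 0, 0], "claw": 1}, {"dp": [0.0, 0.0, -1], "turn": [0, 0, 0], "claw": 1}, {"dp": [0.0, 0.0, -1], "turn": [0, 0, 0], "claw": 0.6}, {"dp": [0.0, 0.0, -1], "turn": [0, 0, 0], "claw": 0.6}]'

```text
t: 4.78
ee_pos: [647.8, 138.1, 96.4]
orientation: [-1.563, 0.162, -0.172]
ft_force: [-0.3, -0.7, 0.5]
width: 77.9
```

```bash
python3 - <<'E'
from h import *
st(); goto([644.8,136.9,3],-12.3)
for n in ['side']: grab(n,n+'2')
d=load('side2'); im=cv2.resize(d['img'][200:290,270:380,::-1],None,fx=6,fy=6,interpolation=cv2.INTER_CUBIC); cv2.imwrite('pics/c5.png',im)
E
```

```text
{'t': 4.783, 'qpos': [0.192, 0.625, 1.619, -0.0, 0.891, 0.405], 'ee_pos': [647.811, 138.115, 96.389], 'orientation': [-1.563, 0.162, -0.172], 'ft_force': [-0.261, -0.689, 0.461], 'width': 77.915}
dp [-0.038, -0.015, -1.167] turn [-0.0003, 0.0021, -0.0005] deg 0.4
```

View pics/c5.png

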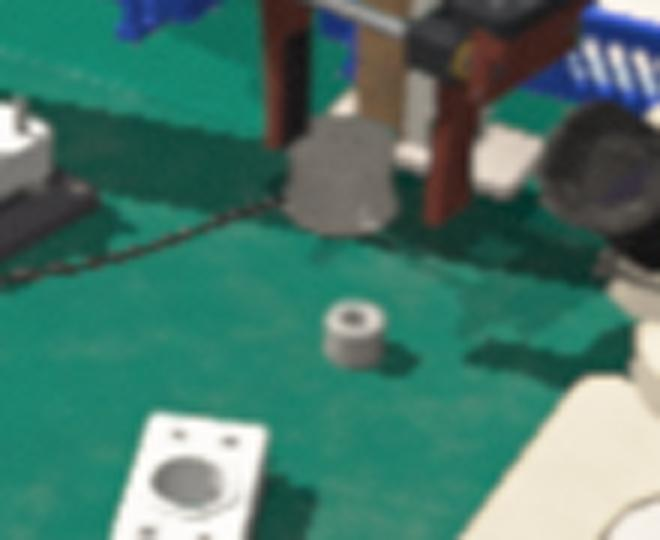

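```bash
python3 - <<'E'
from h import *
d=load('side2'); print(w2px(d,[647.8,138.1,96.4]))
a=np.radians(-12.3)
for s in(1,-1): print(w2px(d,[647.8+s*49*np.cos(a),138.1+s*49*np.sin(a),96.4]))
print('spacer top px pred',w2px(d,[644.8,136.9,20]), 'side says',px2w(d,270+355.5/6-.5,200+317.5/6-.5,20))
E
```

```text
(np.float64(330.8204108388512), np.float64(228.5581725058747))
(np.float64(345.9242358524684), np.float64(235.81279543882107))
(np.float64(316.59366442154067), np.float64(221.72482527580664))
spacer top px pred (np.float64(328.3269920396387), np.float64(252.12047981830736)) side says [646.39040827 136.2949324   20.        ]
```

>>> jog_arm --steps '[{"dp": [-0.02, 0.0, -0.5], "turn": [0, 0.001, 0], "claw": 0.6}, {"dp": [-0.04, -0.02, -0.9], "turn": [0, 0.002, 0], "claw": 0.6}, {"dp": [-0.04, -0.02, -0.9], "turn": [0, 0.002, 0], "claw": 0.6}, {"dp": [-0.04, -0.02, -0.9], "turn": [0, 0.002, 0], "claw": 0.6}, {"dp": [-0.04, -0.02, -0.9], "turn": [0, 0.002, 0], "claw": 0.6}]'

```text
t: 5.25
ee_pos: [648.5, 137.3, 29.6]
orientation: [-1.561, 0.161, -0.174]
ft_force: [0.6, 0.5, 0.8]
width: 52.9
```

```bash
python3 - <<'E'
from h import *
st(); goto([644.8,136.9,3],-12.3)
for n in ['side']: grab(n,n+'3')
d=load('side3'); im=cv2.resize(d['img'][200:290,270:380,::-1],None,fx=6,fy=6,interpolation=cv2.INTER_CUBIC); cv2.imwrite('pics/c5.png',im)
E
```

```text
{'t': 5.25, 'qpos': [0.19, 0.719, 1.634, 0.001, 0.779, 0.402], 'ee_pos': [648.468, 137.296, 29.588], 'orientation': [-1.561, 0.161, -0.174], 'ft_force': [0.569, 0.489, 0.775], 'width': 52.874}
dp [-0.046, -0.005, -0.332] turn [-0.0008, 0.0027, -0.0005] deg 0.5
```

View pics/c5.png

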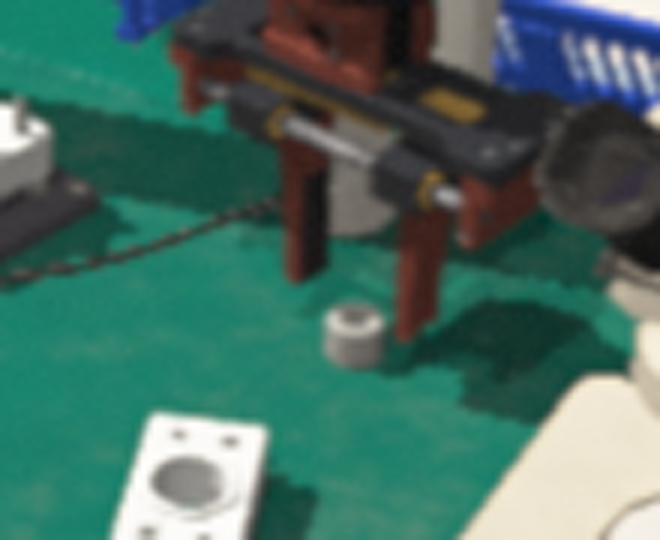

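The open fingers straddle the spacer, which sits at (355,335) in the crop. Descending and closing.

>>> jog_arm --steps '[{"dp": [-0.04, 0, -0.15], "turn": [-0.001, 0.003, 0], "claw": 0.6}, {"dp": [-0.06, 0, -0.33], "turn": [-0.001, 0.003, 0], "claw": 0.6}, {"dp": [-0.06, 0, -0.33], "turn": [-0.001, 0.003, 0], "claw": 0.6}, {"dp": [-0.06, 0, -0.33], "turn": [-0.001, 0.003, 0], "claw": 0.6}, {"dp": [-0.06, 0, -0.33], "turn": [-0.001, 0.003, 0], "claw": 0.6}, {"dp": [-0.06, 0, -0.33], "turn": [-0.001, 0.003, 0], "claw": 0.6}]'

```text
t: 5.8
ee_pos: [643.8, 137.3, 3.3]
orientation: [-1.565, 0.168, -0.167]
ft_force: [0.3, -0.3, 0.6]
width: 52.7
```

>>> jog_arm --steps '[{"dp": [0, 0, 0], "turn": [0, 0, 0], "claw": 0}, {"dp": [0, 0, 0], "turn": [0, 0, 0], "claw": 0}, {"dp": [0, 0, 0], "turn": [0, 0, 0], "claw": 0}, {"dp": [0, 0, 0], "turn": [0, 0, 0], "claw": 0}, {"dp": [0, 0, 0], "turn": [0, 0, 0], "claw": 0}, {"dp": [0, 0, 0], "turn": [0, 0, 0], "claw": 0}]'

```text
t: 6.3
ee_pos: [644.0, 137.3, 3.5]
orientation: [-1.565, 0.167, -0.167]
ft_force: [1.1, 0.1, 1.5]
width: 25.1
```

```bash
python3 - <<'E'
from h import *
st(); goto([644.8,136.9,3],-12.3)
E
```

```text
{'t': 6.3, 'qpos': [0.192, 0.756, 1.64, -0.001, 0.746, 0.406], 'ee_pos': [644.02, 137.347, 3.47], 'orientation': [-1.565, 0.167, -0.167], 'ft_force': [1.085, 0.079, 1.498], 'width': 25.15}
dp [0.01, -0.006, -0.006] turn [0.0001, -0.0, -0.0005] deg 0.1
```

>>> jog_arm --steps '[{"dp": [0, 0, 0.2], "turn": [0, 0, 0], "claw": 0}, {"dp": [0, 0, 0.6], "turn": [0, 0, 0], "claw": 0}, {"dp": [0, 0, 1], "turn": [0, 0, 0], "claw": 0}, {"dp": [0, 0, 1], "turn": [0, 0, 0], "claw": 0}]'

```text
t: 6.63
ee_pos: [648.1, 138.2, 90.7]
orientation: [-1.562, 0.16, -0.175]
ft_force: [1.0, 0.0, 0.4]
width: 25.2
```

>>> jog_arm --steps '[{"dp": [-0.2, 0, 0.2], "turn": [0, 0, 0], "claw": 0}, {"dp": [-0.6, -0.02, 0.4], "turn": [0, 0, 0], "claw": 0}, {"dp": [-1, -0.04, 0.5], "turn": [0, 0, 0], "claw": 0}, {"dp": [-1, -0.04, 0.5], "turn": [0, 0, 0], "claw": 0}]'

```text
t: 6.97
ee_pos: [562.8, 134.5, 132.1]
orientation: [-1.563, 0.162, -0.172]
ft_force: [-0.6, 1.3, -1.2]
width: 25.3
```

>>> jog_arm --steps '[{"dp": [-0.4, -0.02, 0], "turn": [0, 0, 0], "claw": 0}, {"dp": [-0.8, -0.04, 0], "turn": [0, 0, 0], "claw": 0}, {"dp": [-1, -0.05, 0], "turn": [0, 0, 0], "claw": 0}, {"dp": [-1, -0.05, 0], "turn": [0, 0, 0], "claw": 0}]'

```text
t: 7.3
ee_pos: [479.1, 130.0, 132.1]
orientation: [-1.564, 0.164, -0.169]
ft_force: [0.6, 1.1, -0.6]
width: 25.6
```

```bash
python3 - <<'E'
from h import *
st(); goto([433.2,127.6,105],-12.3)
E
```

```text
{'t': 7.3, 'qpos': [0.241, 0.371, 1.977, -0.001, 0.79, 0.454], 'ee_pos': [479.057, 130.049, 132.074], 'orientation': [-1.564, 0.164, -0.169], 'ft_force': [0.56, 1.123, -0.578], 'width': 25.604}
dp [-0.573, -0.031, -0.338] turn [-0.0001, 0.0009, -0.0009] deg 0.2
```

>>> jog_arm --steps '[{"dp": [-0.3, -0.02, -0.1], "turn": [0, 0.001, -0.001], "claw": 0}, {"dp": [-0.57, -0.03, -0.3], "turn": [0, 0.001, -0.001], "claw": 0}, {"dp": [-0.57, -0.03, -0.34], "turn": [0, 0.001, -0.001], "claw": 0}, {"dp": [-0.57, -0.03, -0.34], "turn": [0, 0.001, -0.001], "claw": 0}, {"dp": [-0.57, -0.03, -0.34], "turn": [0, 0.001, -0.001], "claw": 0}]'

```text
t: 7.72
ee_pos: [435.5, 128.0, 105.3]
orientation: [-1.563, 0.168, -0.17]
ft_force: [1.0, -0.6, -1.4]
width: 25.1
```

```bash
python3 - <<'E'
from h import *
st(); goto([433.2,127.6,90],-12.3)
d=grab('side','side4'); grab('top','top4')
cv2.imwrite('pics/c6.png',cv2.resize(d['img'][150:270,200:340,::-1],None,fx=5,fy=5,interpolation=cv2.INTER_CUBIC))
E
```

```text
{'t': 7.717, 'qpos': [0.26, 0.369, 2.08, 0.0, 0.691, 0.474], 'ee_pos': [435.506, 128.023, 105.311], 'orientation': [-1.563, 0.168, -0.17], 'ft_force': [0.953, -0.642, -1.367], 'width': 25.093}
dp [-0.029, -0.005, -0.191] turn [-0.0002, 0.0005, 0.0001] deg 0.1
```

View pics/c6.png

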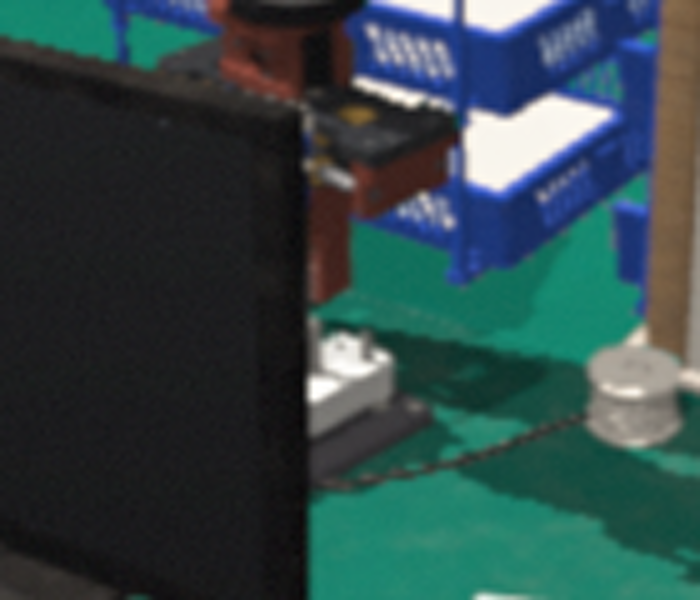

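View pics/top4.png

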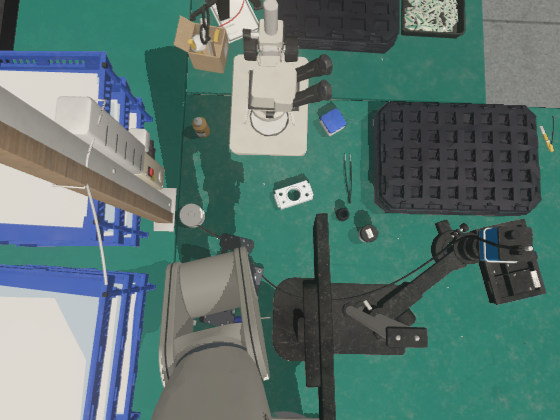

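Side view: spacer hidden behind the monitor edge (column ~300 of the crop); top view is blocked by the arm. I go down in small steps, watching the force.

>>> jog_arm --steps '[{"dp": [-0.03, -0.005, -0.1], "turn": [0, 0, 0], "claw": 0}, {"dp": [-0.03, -0.005, -0.2], "turn": [0, 0, 0], "claw": 0}, {"dp": [-0.03, -0.005, -0.24], "turn": [0, 0, 0], "claw": 0}, {"dp": [-0.03, -0.005, -0.24], "turn": [0, 0, 0], "claw": 0}, {"dp": [-0.03, -0.005, -0.24], "turn": [0, 0, 0], "claw": 0}]'

```text
t: 8.23
ee_pos: [433.0, 127.6, 85.9]
orientation: [-1.563, 0.168, -0.17]
ft_force: [-0.2, 0.3, -0.1]
width: 25.5
```

```bash
python3 - <<'E'
from h import *
st(); goto([433.2,127.6,75],-12.3)
E
```

```text
{'t': 8.233, 'qpos': [0.26, 0.405, 2.093, 0.0, 0.642, 0.475], 'ee_pos': [433.026, 127.556, 85.86], 'orientation': [-1.563, 0.168, -0.17], 'ft_force': [-0.187, 0.272, -0.084], 'width': 25.474}
dp [0.002, 0.001, -0.136] turn [-0.0002, 0.0004, 0.0002] deg 0.1
```

>>> jog_arm --steps '[{"dp": [0, 0, -0.03], "turn": [0, 0, 0], "claw": 0}, {"dp": [0, 0, -0.06], "turn": [0, 0, 0], "claw": 0}, {"dp": [0, 0, -0.09], "turn": [0, 0, 0], "claw": 0}, {"dp": [0, 0, -0.12], "turn": [0, 0, 0], "claw": 0}, {"dp": [0, 0, -0.12], "turn": [0, 0, 0], "claw": 0}]'

```text
t: 8.65
ee_pos: [432.8, 127.5, 75.8]
orientation: [-1.564, 0.169, -0.169]
ft_force: [-0.6, -0.9, -0.0]
width: 25.9
```

>>> jog_arm --steps '[{"dp": [0, 0, -0.08], "turn": [0, 0, 0], "claw": 0}, {"dp": [0, 0, -0.16], "turn": [0, 0, 0], "claw": 0}, {"dp": [0, 0, -0.24], "turn": [0, 0, 0], "claw": 0}, {"dp": [0, 0, -0.29], "turn": [0, 0, 0], "claw": 0}, {"dp": [0, 0, -0.29], "turn": [0, 0, 0], "claw": 0}, {"dp": [0, 0, -0.29], "turn": [0, 0, 0], "claw": 0}]'

```text
t: 9.15
ee_pos: [432.6, 127.4, 52.2]
orientation: [-1.564, 0.169, -0.169]
ft_force: [0.3, -0.1, -0.5]
width: 25.7
```

>>> jog_arm --steps '[{"dp": [0, 0, -0.02], "turn": [0, 0, 0], "claw": 0}, {"dp": [0, 0, -0.04], "turn": [0, 0, 0], "claw": 0}, {"dp": [0, 0, -0.04], "turn": [0, 0, 0], "claw": 0}]'

```text
t: 9.4
ee_pos: [432.6, 127.4, 49.0]
orientation: [-1.564, 0.169, -0.169]
ft_force: [0.6, -0.2, 1.4]
width: 25.3
```

>>> jog_arm --steps '[{"dp": [0, 0, 0.01], "turn": [0, 0, 0], "claw": 0.6}, {"dp": [0, 0, 0.01], "turn": [0, 0, 0], "claw": 0.6}, {"dp": [0, 0, 0.01], "turn": [0, 0, 0], "claw": 0.6}, {"dp": [0, 0, 0.01], "turn": [0, 0, 0], "claw": 0.6}, {"dp": [0, 0, 0.01], "turn": [0, 0, 0], "claw": 0.6}]'

```text
t: 9.82
ee_pos: [432.6, 127.4, 49.8]
orientation: [-1.564, 0.169, -0.169]
ft_force: [-0.1, 0.4, 0.5]
width: 52.4
```

>>> jog_arm --steps '[{"dp": [0, 0, 0.2], "turn": [0, 0, 0], "claw": 0.6}, {"dp": [0, 0, 0.5], "turn": [0, 0, 0], "claw": 0.6}, {"dp": [0, 0, 0.9], "turn": [0, 0, 0], "claw": 0.8}, {"dp": [0, 0, 0.9], "turn": [0, 0, 0], "claw": 1}]'

```text
t: 10.15
ee_pos: [435.4, 128.2, 126.0]
orientation: [-1.561, 0.164, -0.174]
ft_force: [1.7, 1.6, -0.2]
width: 63.0
```

>>> jog_arm --steps '[{"dp": [0.4, -0.2, 0.3], "turn": [0, 0, 0], "claw": 1}, {"dp": [0.8, -0.4, 0.6], "turn": [0, 0, 0], "claw": 1}, {"dp": [1, -0.5, 0.8], "turn": [0, 0, 0], "claw": 1}, {"dp": [1, -0.5, 0.8], "turn": [0, 0, 0], "claw": 1}]'

```text
t: 10.48
ee_pos: [521.8, 87.2, 194.1]
orientation: [-1.559, 0.157, -0.183]
ft_force: [0.6, 0.4, 0.3]
width: 87.0
```

>>> jog_arm --steps '[{"dp": [0.5, -0.2, 0], "turn": [0, 0, 0], "claw": 1}, {"dp": [1, -0.4, 0], "turn": [0, 0, 0], "claw": 1}, {"dp": [1, -0.4, 0], "turn": [0, 0, 0], "claw": 1}]'

```text
t: 10.73
ee_pos: [606.1, 53.7, 194.0]
orientation: [-1.559, 0.155, -0.187]
ft_force: [-0.9, 0.0, -0.3]
width: 88.0
```

```bash
python3 - <<'E'
from h import *
st(); goto([644.6,-8,150],-10)
d=grab('top','top5'); grab('side','side5')
cv2.imwrite('pics/c7.png',cv2.resize(d['img'][245:305,195:275,::-1],None,fx=8,fy=8,interpolation=cv2.INTER_CUBIC))
E
```

```text
{'t': 10.733, 'qpos': [0.068, 0.423, 1.705, 0.002, 0.993, 0.285], 'ee_pos': [606.073, 53.678, 193.966], 'orientation': [-1.559, 0.155, -0.187], 'ft_force': [-0.883, 0.01, -0.341], 'width': 87.953}
dp [0.482, -0.771, -0.55] turn [-0.001, 0.0066, 0.0139] deg 2.8
```

View pics/top5.png

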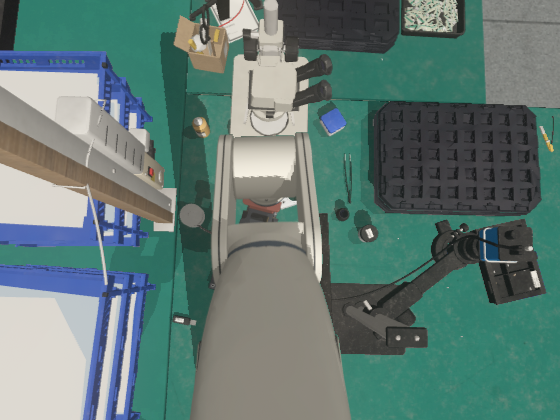

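View pics/side5.png

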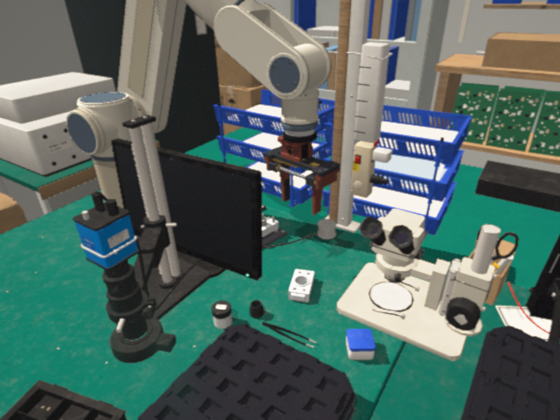

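>>> jog_arm --steps '[{"dp": [0.25, -0.4, -0.2], "turn": [0, 0.003, 0.007], "claw": 1}, {"dp": [0.48, -0.77, -0.4], "turn": [-0.001, 0.006, 0.014], "claw": 1}, {"dp": [0.48, -0.77, -0.4], "turn": [-0.001, 0.006, 0.014], "claw": 1}, {"dp": [0.48, -0.77, -0.4], "turn": [-0.001, 0.006, 0.014], "claw": 1}]'

```text
t: 11.17
ee_pos: [638.5, -7.3, 158.6]
orientation: [-1.566, 0.145, -0.133]
ft_force: [0.1, 1.0, -0.4]
width: 87.6
```

```bash
python3 - <<'E'
from h import *
st(); goto([644.6,-8,50],-10)
d=grab('top','top6'); grab('side','side6')
cv2.imwrite('pics/c7.png',cv2.resize(d['img'][245:305,195:275,::-1],None,fx=8,fy=8,interpolation=cv2.INTER_CUBIC))
d=load('side6');cv2.imwrite('pics/c8.png',cv2.resize(d['img'][170:310,210:350,::-1],None,fx=4,fy=4,interpolation=cv2.INTER_CUBIC))
E
```

```text
{'t': 11.167, 'qpos': [-0.03, 0.52, 1.637, 0.0, 0.992, 0.146], 'ee_pos': [638.499, -7.264, 158.589], 'orientation': [-1.566, 0.145, -0.133], 'ft_force': [0.103, 1.039, -0.433], 'width': 87.616}
dp [0.076, -0.009, -1.357] turn [-0.0002, -0.0024, 0.0007] deg 0.5
```

View pics/c7.png

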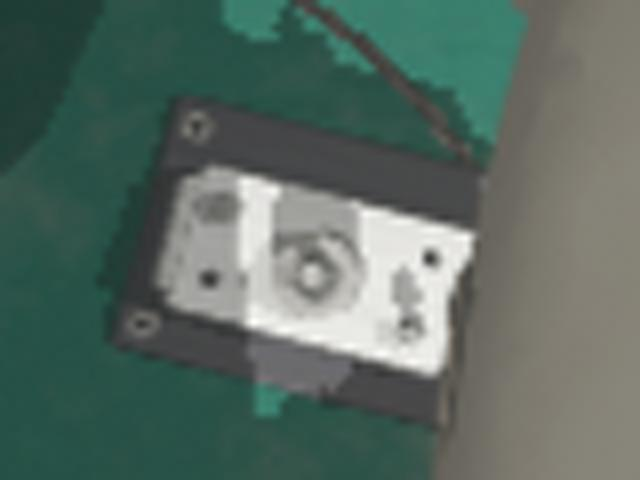

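View pics/c8.png

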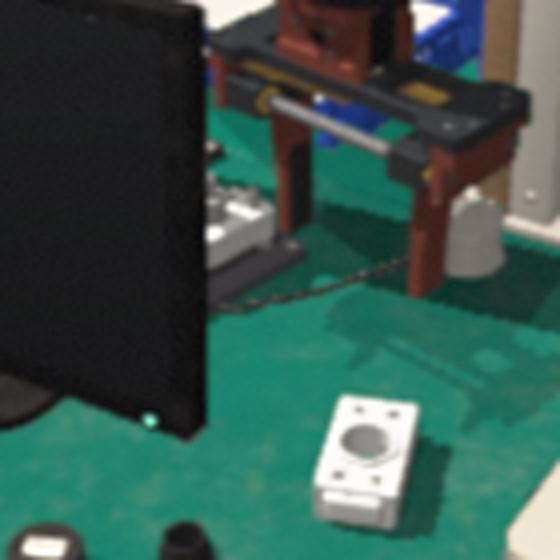

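The spacer ring is seated round the shaft, at (313,275) in the crop. Now down to the upper half, with the jaws at −10° so that the gripper body clears the monitor.

>>> jog_arm --steps '[{"dp": [0.04, 0, -0.4], "turn": [0, -0.002, 0.001], "claw": 1}, {"dp": [0.07, 0, -0.8], "turn": [0, -0.002, 0.001], "claw": 1}, {"dp": [0.07, 0, -0.9], "turn": [0, -0.002, 0.001], "claw": 1}, {"dp": [0.07, 0, -0.9], "turn": [0, -0.002, 0.001], "claw": 1}, {"dp": [0.07, 0, -0.9], "turn": [0, -0.002, 0.001], "claw": 1}]'

```text
t: 11.68
ee_pos: [644.3, -5.0, 89.1]
orientation: [-1.566, 0.133, -0.135]
ft_force: [0.1, 0.5, -0.4]
width: 88.1
```

```bash
python3 - <<'E'
from h import *
d=load('top6'); P=cloud(d); v0=245+275//8; u0=195+313//8
q=P[v0-8:v0+8,u0-8:u0+8].reshape(-1,3); 
m=(q[:,2]>58)&(q[:,2]<72); print(m.sum(),q[m].mean(0).round(1)); print(np.sort(q[:,2])[::-1][:20].round(0))
st(); goto([644.6,-8,6],-10)
d=grab('side','side7')
cv2.imwrite('pics/c8.png',cv2.resize(d['img'][170:310,210:350,::-1],None,fx=4,fy=4,interpolation=cv2.INTER_CUBIC))
E
```

```text
75 [431.4 127.   65.8]
[1074. 1074.   84.   83.   83.   83.   83.   81.   81.   81.   81.   80.
   80.   79.   78.   78.   77.   74.   72.   70.]
{'t': 11.683, 'qpos': [-0.027, 0.615, 1.661, 0.001, 0.864, 0.143], 'ee_pos': [644.277, -5.025, 89.143], 'orientation': [-1.566, 0.133, -0.135], 'ft_force': [0.05, 0.467, -0.359], 'width': 88.088}
dp [0.004, -0.037, -1.039] turn [-0.0002, 0.0003, -0.0012] deg 0.2
```

View pics/c8.png

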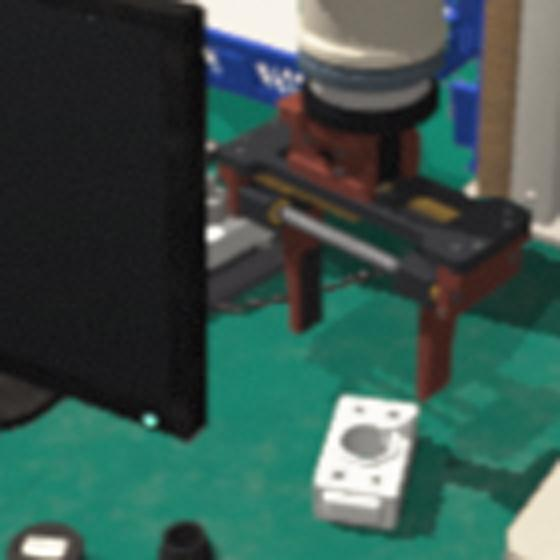

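Spacer top measures z = 65.8 (expected 66), so it is fully down. Continuing.

>>> jog_arm --steps '[{"dp": [0, -0.02, -0.4], "turn": [0, 0, 0], "claw": 1}, {"dp": [0, -0.04, -0.7], "turn": [0, 0, 0], "claw": 1}, {"dp": [0, -0.04, -0.95], "turn": [0, 0, 0], "claw": 1}, {"dp": [0, -0.04, -1], "turn": [0, 0, 0], "claw": 1}, {"dp": [0, -0.04, -1], "turn": [0, 0, 0], "claw": 1}]'

```text
t: 12.15
ee_pos: [645.1, -8.3, 10.4]
orientation: [-1.566, 0.132, -0.136]
ft_force: [-0.0, -1.3, 0.3]
width: 87.8
```

```bash
python3 - <<'E'
from h import *
st(); goto([644.6,-8,6],-10)
d=grab('side','side8')
cv2.imwrite('pics/c8.png',cv2.resize(d['img'][170:310,210:350,::-1],None,fx=4,fy=4,interpolation=cv2.INTER_CUBIC))
E
```

```text
{'t': 12.15, 'qpos': [-0.032, 0.732, 1.674, 0.001, 0.734, 0.138], 'ee_pos': [645.109, -8.322, 10.368], 'orientation': [-1.566, 0.132, -0.136], 'ft_force': [-0.033, -1.299, 0.27], 'width': 87.831}
dp [-0.006, 0.004, -0.055] turn [-0.0002, 0.0008, -0.0012] deg 0.3
```

View pics/c8.png

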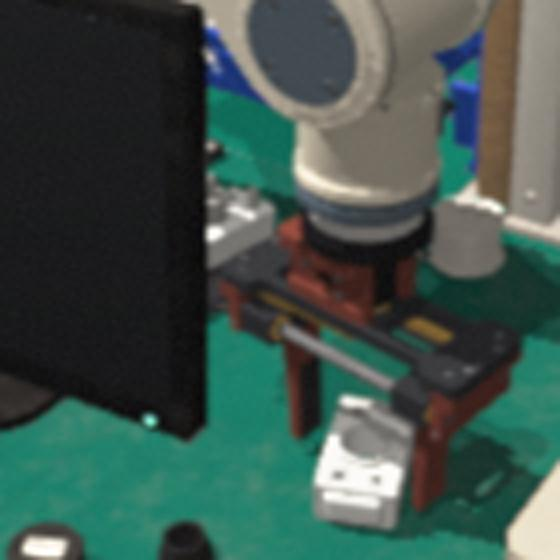

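>>> jog_arm --steps '[{"dp": [0, 0, -0.05], "turn": [0, 0, 0], "claw": 1}, {"dp": [0, 0, -0.05], "turn": [0, 0, 0], "claw": 0.5}, {"dp": [0, 0, -0.05], "turn": [0, 0, 0], "claw": 0.4}, {"dp": [0, 0, -0.05], "turn": [0, 0, 0], "claw": 0.3}, {"dp": [0, 0, -0.05], "turn": [0, 0, 0], "claw": 0.3}, {"dp": [0, 0, -0.05], "turn": [0, 0, 0], "claw": 0.3}, {"dp": [0, 0, -0.05], "turn": [0, 0, 0], "claw": 0.3}, {"dp": [0, 0, -0.05], "turn": [0, 0, 0], "claw": 0.3}]'

```text
t: 12.87
ee_pos: [646.1, -8.4, 7.7]
orientation: [-1.566, 0.13, -0.138]
ft_force: [-0.3, -0.3, 2.9]
width: 58.2
```

```bash
python3 - <<'E'
from h import *
st()
d=grab('side','side9')
cv2.imwrite('pics/c8.png',cv2.resize(d['img'][210:320,240:350,::-1],None,fx=5,fy=5,interpolation=cv2.INTER_CUBIC))
E
```

```text
{'t': 12.867, 'qpos': [-0.032, 0.736, 1.673, 0.001, 0.728, 0.138], 'ee_pos': [646.147, -8.376, 7.694], 'orientation': [-1.566, 0.13, -0.138], 'ft_force': [-0.293, -0.334, 2.947], 'width': 58.245}
```

View pics/c8.png

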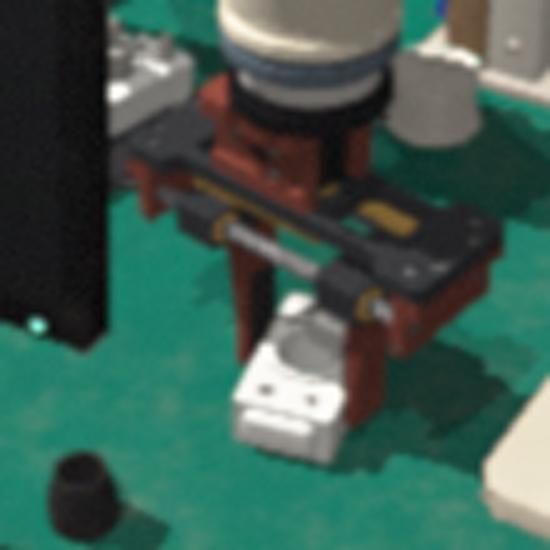

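Width 58 mm: the part has partly turned and is held edge-on. I drag it away from the monitor (+y) and will regrip it there squarely.

>>> jog_arm --steps '[{"dp": [0, 0.05, 0.01], "turn": [0, 0, 0], "claw": 0.3}, {"dp": [0, 0.15, 0.01], "turn": [0, 0, 0], "claw": 0.3}, {"dp": [0, 0.25, 0.01], "turn": [0, 0, 0], "claw": 0.3}, {"dp": [0, 0.35, 0.01], "turn": [0, 0, 0], "claw": 0.3}, {"dp": [0, 0.45, 0.01], "turn": [0, 0, 0], "claw": 0.3}, {"dp": [0, 0.55, 0.01], "turn": [0, 0, 0], "claw": 0.3}, {"dp": [0, 0.65, 0.01], "turn": [0, 0, 0], "claw": 0.3}, {"dp": [0, 0.7, 0.01], "turn": [0, 0, 0], "claw": 0.3}, {"dp": [0, 0.7, 0.01], "turn": [0, 0, 0], "claw": 0.3}]'

```text
t: 13.67
ee_pos: [646.1, 48.9, 8.5]
orientation: [-1.566, 0.129, -0.137]
ft_force: [0.0, 0.6, -1.9]
width: 57.8
```

```bash
python3 - <<'E'
from h import *
st()
d=grab('side','side10')
cv2.imwrite('pics/c8.png',cv2.resize(d['img'][190:300,260:370,::-1],None,fx=5,fy=5,interpolation=cv2.INTER_CUBIC))
E
```

```text
{'t': 13.667, 'qpos': [0.057, 0.737, 1.669, 0.001, 0.731, 0.226], 'ee_pos': [646.129, 48.852, 8.456], 'orientation': [-1.566, 0.129, -0.137], 'ft_force': [0.016, 0.635, -1.867], 'width': 57.806}
```

View pics/c8.png

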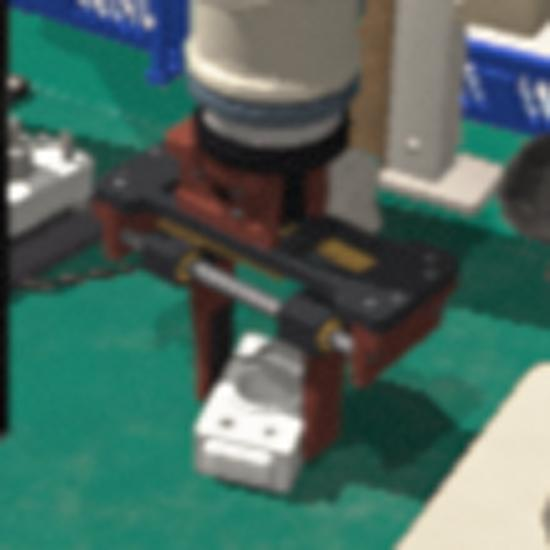

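>>> jog_arm --steps '[{"dp": [0, 0, 0], "turn": [0, 0, 0], "claw": 1}, {"dp": [0, 0, 0], "turn": [0, 0, 0], "claw": 1}, {"dp": [0, 0, 0], "turn": [0, 0, 0], "claw": 1}, {"dp": [0, 0, 0], "turn": [0, 0, 0], "claw": 1}, {"dp": [0, 0, 0], "turn": [0, 0, 0.03], "claw": 1}, {"dp": [0, 0, 0], "turn": [0, 0, 0.06], "claw": 1}, {"dp": [0, 0, 0], "turn": [0, 0, 0.09], "claw": 1}, {"dp": [0, 0, 0], "turn": [0, 0, 0.11], "claw": 1}, {"dp": [0, 0, 0], "turn": [0, 0, 0.11], "claw": 1}, {"dp": [0, 0, 0], "turn": [0, 0, 0.11], "claw": 1}]'

```text
t: 14.55
ee_pos: [646.2, 48.0, 8.6]
orientation: [-1.565, -0.14, 0.133]
ft_force: [-0.0, 0.1, 0.7]
width: 88.0
```

```bash
python3 - <<'E'
from h import *
st(); goto([646,48.9,6],10)
d=grab('side','side11'); d2=grab('top','top11')
cv2.imwrite('pics/c8.png',cv2.resize(d['img'][230:300,285:355,::-1],None,fx=8,fy=8,interpolation=cv2.INTER_CUBIC))
P=cloud(d); m=(P[...,0]>590)&(P[...,0]<700)&(P[...,1]>-20)&(P[...,1]<110)&(abs(P[...,2]-26)<1.5)
m=cv2.morphologyEx(m.astype(np.uint8),cv2.MORPH_OPEN,np.ones((2,2)))>0
print(m.sum(),cv2.minAreaRect(P[m][:,:2].astype(np.float32)))
E
```

```text
{'t': 14.55, 'qpos': [0.055, 0.737, 1.669, 0.003, 0.732, -0.121], 'ee_pos': [646.245, 48.028, 8.591], 'orientation': [-1.565, -0.14, 0.133], 'ft_force': [-0.049, 0.078, 0.682], 'width': 87.993}
dp [-0.003, 0.011, -0.032] turn [-0.0007, 0.0014, 0.0003] deg 0.3
152 ((647.300048828125, 45.847023010253906), (45.0760383605957, 82.80909729003906), 12.298005104064941)
```

View pics/c8.png

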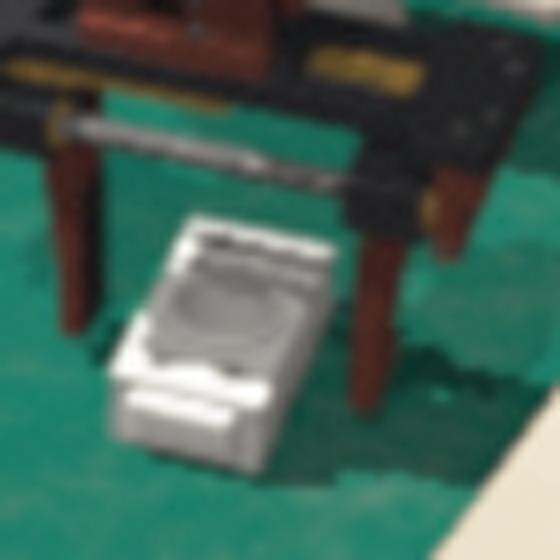

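View pics/top11.png

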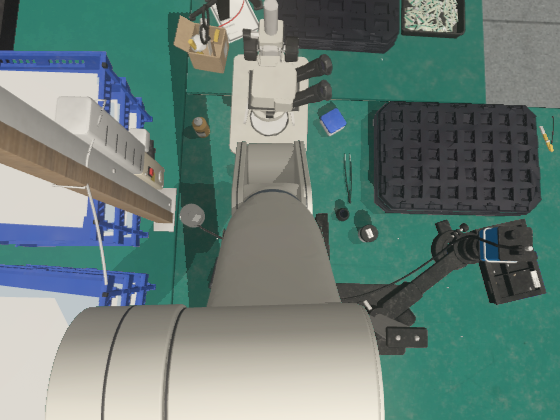

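```bash
python3 - <<'E'
from h import *
d=load('side11')
W=lambda x,y,z=26: px2w(d,285+(x+.5)/8-.5,230+(y+.5)/8-.5,z)
c=[W(192,215),W(336,247),W(268,403),W(110,375)]
print(np.round(c,1).tolist(),np.mean(c,0).round(1))
for a,b in((1,2),(0,3)): e=c[a]-c[b]; print('y-edge yaw',np.degrees(np.arctan2(e[1],e[0]))-90,np.linalg.norm(e))
for a,b in((1,0),(2,3)): e=c[a]-c[b]; print('x-edge yaw',np.degrees(np.arctan2(e[1],e[0])),np.linalg.norm(e))
# bore: collar ellipse centre
print(W(228,303,29).round(1))
# model overlay
im=cv2.imread('pics/c8.png')
for yaw,col in((10,(0,0,255)),(12,(255,0,0))):
  a=np.radians(yaw); R=np.array([[np.cos(a),-np.sin(a)],[np.sin(a),np.cos(a)]])
  for z in (0,26):
    pts=[]
    for x,y in((24,42),(24,-42),(-24,-42),(-24,42)):
        q=R@[x,y]+[647,46.5]; u,v=w2px(d,[*q,z]); pts.append(((u-285+.5)*8-.5,(v-230+.5)*8-.5))
    cv2.polylines(im,[np.int32(pts)],True,col,1)
cv2.imwrite('pics/c9.png',im)
E
```

```text
[[612.6, 85.0, 26.0], [661.1, 94.6, 26.0], [679.1, 14.7, 26.0], [631.5, 0.7, 26.0]] [646.1  48.7  26. ]
y-edge yaw 12.75521268652028 81.82868368406409
y-edge yaw 12.606266211532173 86.35651120318401
x-edge yaw 11.1845511170014 49.3683624062977
x-edge yaw 16.418994563843384 49.67583337832301
[647.   47.4  29. ]
```

View pics/c9.png

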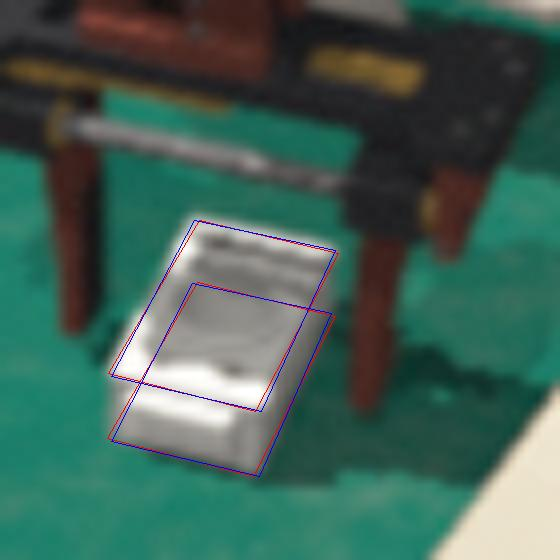

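>>> jog_arm --steps '[{"dp": [0, 0.01, -0.04], "turn": [-0.001, 0.001, 0.011], "claw": 1}, {"dp": [0, 0.01, -0.05], "turn": [-0.001, 0.001, 0.011], "claw": 0.6}, {"dp": [0, 0.01, -0.05], "turn": [-0.001, 0.001, 0.011], "claw": 0.3}, {"dp": [0, 0.01, -0.05], "turn": [-0.001, 0.001, 0.011], "claw": 0.3}, {"dp": [0, 0.01, -0.05], "turn": [-0.001, 0.001, 0.011], "claw": 0.3}, {"dp": [0, 0.01, -0.05], "turn": [-0.001, 0.001, 0.011], "claw": 0.3}, {"dp": [0, 0.01, -0.05], "turn": [-0.001, 0.001, 0.011], "claw": 0.3}, {"dp": [0, 0.01, -0.05], "turn": [-0.001, 0.001, 0.011], "claw": 0.3}, {"dp": [0, 0.01, -0.05], "turn": [-0.001, 0.001, 0.011], "claw": 0.3}]'

```text
t: 15.4
ee_pos: [646.2, 48.9, 4.6]
orientation: [-1.566, -0.164, 0.162]
ft_force: [-0.7, -0.8, 0.4]
width: 47.2
```

```bash
python3 - <<'E'
from h import *
st(); goto([646,48.9,6],12)
d=grab('side','side12'); 
cv2.imwrite('pics/c8.png',cv2.resize(d['img'][230:300,285:355,::-1],None,fx=8,fy=8,interpolation=cv2.INTER_CUBIC))
E
```

```text
{'t': 15.4, 'qpos': [0.058, 0.744, 1.666, -0.002, 0.731, -0.149], 'ee_pos': [646.238, 48.866, 4.613], 'orientation': [-1.566, -0.164, 0.162], 'ft_force': [-0.702, -0.801, 0.36], 'width': 47.209}
dp [-0.003, 0.0, 0.017] turn [0.0003, 0.0004, 0.0004] deg 0.1
```

View pics/c8.png

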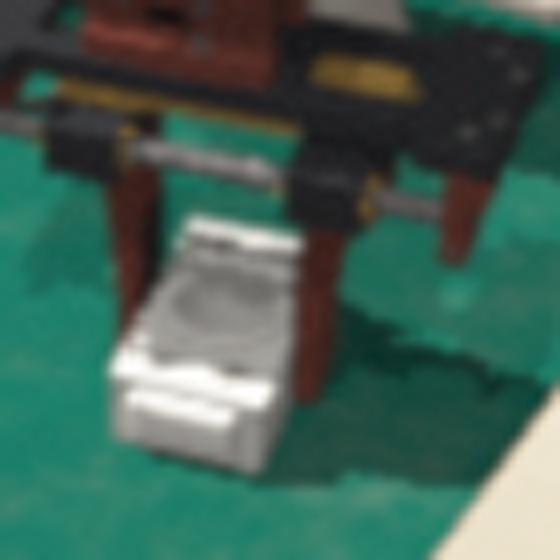

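Square grip: width 47.2 mm (block 48; readings run about 0.6 low). Lifting and moving over the jig.

>>> jog_arm --steps '[{"dp": [0, 0, 0.2], "turn": [0, 0, 0], "claw": 0}, {"dp": [0, 0, 0.5], "turn": [0, 0, 0], "claw": 0}, {"dp": [0, 0, 0.8], "turn": [0, 0, 0], "claw": 0}, {"dp": [0, 0, 1], "turn": [0, 0, 0], "claw": 0}, {"dp": [0, 0, 1], "turn": [0, 0, 0], "claw": 0}]'

```text
t: 15.87
ee_pos: [648.5, 49.0, 88.1]
orientation: [-1.566, -0.169, 0.158]
ft_force: [0.8, 0.3, -0.6]
width: 48.0
```

>>> jog_arm --steps '[{"dp": [-0.2, 0.1, 0.2], "turn": [0, 0, -0.015], "claw": 0}, {"dp": [-0.5, 0.25, 0.4], "turn": [0, 0, -0.035], "claw": 0}, {"dp": [-0.8, 0.35, 0.6], "turn": [0, 0, -0.055], "claw": 0}, {"dp": [-1, 0.4, 0.8], "turn": [0, 0, -0.065], "claw": 0}, {"dp": [-1, 0.4, 0.8], "turn": [0, 0, -0.065], "claw": 0}]'

```text
t: 16.28
ee_pos: [566.2, 81.8, 153.2]
orientation: [-1.573, -0.008, -0.002]
ft_force: [1.2, 0.2, -1.8]
width: 48.0
```

```bash
python3 - <<'E'
from h import *
st(); goto([433.4,128.4,120],-12.3)
d=grab('side','side13'); d2=grab('top','top13')
cv2.imwrite('pics/c8.png',cv2.resize(d['img'][150:290,230:370,::-1],None,fx=4,fy=4,interpolation=cv2.INTER_CUBIC))
E
```

```text
{'t': 16.283, 'qpos': [0.124, 0.434, 1.803, -0.003, 0.899, 0.123], 'ee_pos': [566.193, 81.824, 153.204], 'orientation': [-1.573, -0.008, -0.002], 'ft_force': [1.183, 0.216, -1.77], 'width': 47.962}
dp [-1.66, 0.582, -0.415] turn [0.0008, 0.0019, -0.0695] deg 12.5
```

View pics/c8.png

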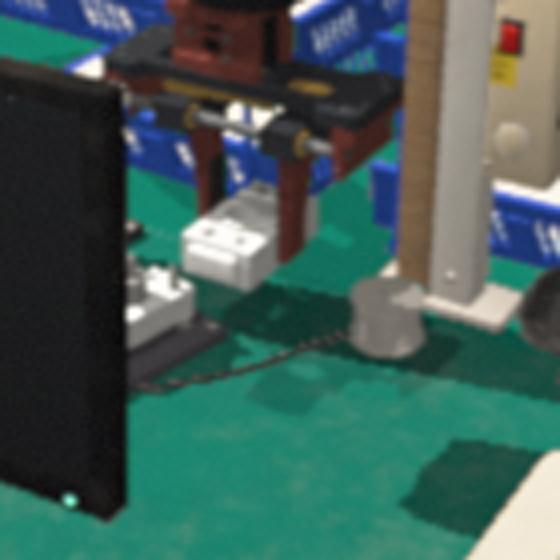

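```bash
python3 - <<'E'
from h import *
d=load('side13'); u0,v0,w,h,s=265,185,65,55,10
im=cv2.resize(d['img'][v0:v0+h,u0:u0+w,::-1],None,fx=s,fy=s,interpolation=cv2.INTER_CUBIC)
im2=im.copy()
a=np.radians(0.3); R=np.array([[np.cos(a),-np.sin(a)],[np.sin(a),np.cos(a)]])
# side bias +1.6,-0.6 applied; offset along y param
for off,col in((-0.8,(0,0,255)),(2,(255,0,0))):
  c=np.array([566.2+1.6,81.8-0.6])+R@[0,off]
  for z in (148.6,174.6):
    pts=[]
    for x,y in((24,42),(24,-42),(-24,-42),(-24,42)):
        q=R@[x,y]+c; u,v=w2px(d,[*q,z]); pts.append(((u-u0+.5)*s-.5,(v-v0+.5)*s-.5))
    cv2.polylines(im2,[np.int32(pts)],True,col,1)
cv2.imwrite('pics/c9.png',np.vstack([im[:,:],im2])[:, :650]); print(im.shape)
cv2.imwrite('pics/c9.png',im2)
cv2.imwrite('pics/c10.png',im)
E
```

```text
(550, 650, 3)
```

View pics/c9.png

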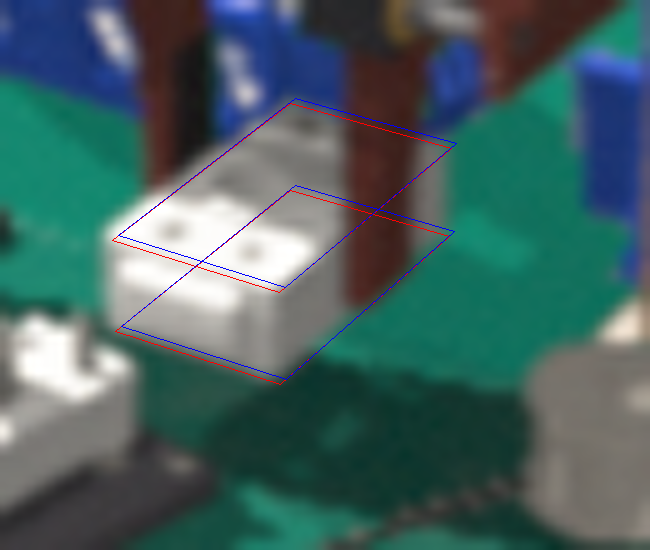

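View pics/c10.png

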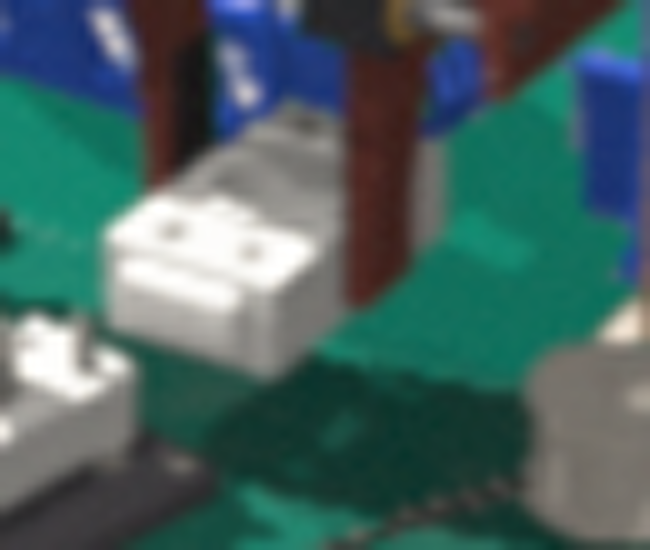

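>>> jog_arm --steps '[{"dp": [-0.3, 0.1, 0], "turn": [0, 0, -0.02], "claw": 0}, {"dp": [-0.6, 0.2, -0.1], "turn": [0, 0.001, -0.04], "claw": 0}, {"dp": [-0.9, 0.3, -0.2], "turn": [0.001, 0.002, -0.06], "claw": 0}, {"dp": [-1, 0.35, -0.25], "turn": [0.001, 0.002, -0.069], "claw": 0}, {"dp": [-1, 0.35, -0.25], "turn": [0.001, 0.002, -0.069], "claw": 0}]'

```text
t: 16.8
ee_pos: [486.2, 109.1, 129.4]
orientation: [-1.565, 0.169, -0.163]
ft_force: [-0.5, -0.3, -1.9]
width: 47.7
```

```bash
python3 - <<'E'
from h import *
st(); goto([433.3,127.9,110],-12.3)
E
```

```text
{'t': 16.8, 'qpos': [0.197, 0.381, 1.97, 0.0, 0.795, 0.408], 'ee_pos': [486.208, 109.075, 129.372], 'orientation': [-1.565, 0.169, -0.163], 'ft_force': [-0.507, -0.26, -1.872], 'width': 47.706}
dp [-0.661, 0.235, -0.242] turn [0.0002, -0.0013, -0.0011] deg 0.3
```

>>> jog_arm --steps '[{"dp": [-0.25, 0.1, -0.05], "turn": [0, -0.001, -0.001], "claw": 0}, {"dp": [-0.5, 0.18, -0.15], "turn": [0, -0.001, -0.001], "claw": 0}, {"dp": [-0.66, 0.235, -0.24], "turn": [0, -0.001, -0.001], "claw": 0}, {"dp": [-0.66, 0.235, -0.24], "turn": [0, -0.001, -0.001], "claw": 0}, {"dp": [-0.66, 0.235, -0.24], "turn": [0, -0.001, -0.001], "claw": 0}, {"dp": [-0.66, 0.235, -0.24], "turn": [0, -0.001, -0.001], "claw": 0}]'

```text
t: 17.3
ee_pos: [435.7, 127.9, 110.4]
orientation: [-1.564, 0.167, -0.169]
ft_force: [0.7, -0.1, -1.4]
width: 47.7
```

```bash
python3 - <<'E'
from h import *
st(); goto([433.3,127.9,92],-12.3)
d=grab('side','side14'); d2=grab('top','top14')
cv2.imwrite('pics/c8.png',cv2.resize(d['img'][150:260,220:320,::-1],None,fx=5,fy=5,interpolation=cv2.INTER_CUBIC))
cv2.imwrite('pics/c7.png',cv2.resize(d2['img'][230:320,180:290,::-1],None,fx=6,fy=6,interpolation=cv2.INTER_CUBIC))
E
```

```text
{'t': 17.3, 'qpos': [0.26, 0.36, 2.076, -0.001, 0.704, 0.474], 'ee_pos': [435.72, 127.866, 110.421], 'orientation': [-1.564, 0.167, -0.169], 'ft_force': [0.654, -0.091, -1.434], 'width': 47.729}
dp [-0.03, 0.0, -0.23] turn [0.0001, 0.0004, -0.0003] deg 0.1
```

View pics/c8.png

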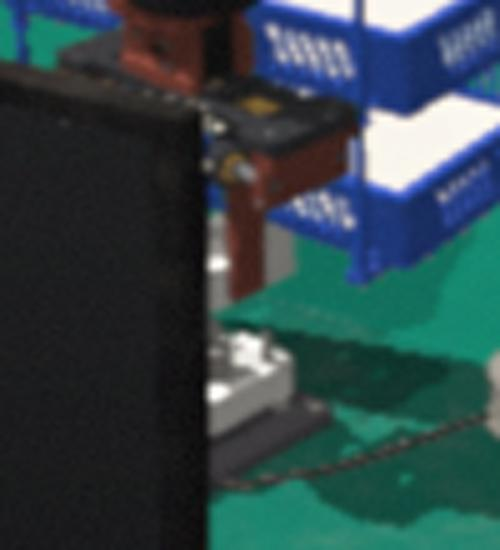

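View pics/c7.png

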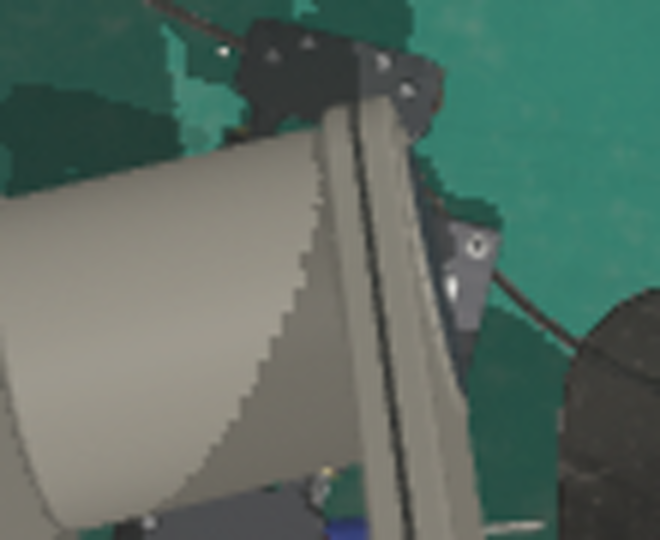

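>>> jog_arm --steps '[{"dp": [-0.03, 0, -0.1], "turn": [0, 0, 0], "claw": 0}, {"dp": [-0.035, 0, -0.2], "turn": [0, 0, 0], "claw": 0}, {"dp": [-0.035, 0, -0.3], "turn": [0, 0, 0], "claw": 0}, {"dp": [-0.035, 0, -0.4], "turn": [0, 0, 0], "claw": 0}, {"dp": [-0.035, 0, -0.44], "turn": [0, 0, 0], "claw": 0}, {"dp": [-0.035, 0, -0.44], "turn": [0, 0, 0], "claw": 0}, {"dp": [-0.035, 0, -0.44], "turn": [0, 0, 0], "claw": 0}]'

```text
t: 17.98
ee_pos: [432.4, 127.8, 74.9]
orientation: [-1.565, 0.168, -0.169]
ft_force: [0.1, -1.1, -1.3]
width: 47.8
```

```bash
python3 - <<'E'
from h import *
st(); goto([433.3,127.9,64],-12.3)
E
```

```text
{'t': 17.983, 'qpos': [0.261, 0.427, 2.097, -0.001, 0.617, 0.476], 'ee_pos': [432.4, 127.755, 74.947], 'orientation': [-1.565, 0.168, -0.169], 'ft_force': [0.109, -1.138, -1.3], 'width': 47.807}
dp [0.011, 0.002, -0.137] turn [0.0002, 0.0001, -0.0001] deg 0.0
```

>>> jog_arm --steps '[{"dp": [0.01, 0, -0.03], "turn": [0, 0, 0], "claw": 0}, {"dp": [0.01, 0, -0.06], "turn": [0, 0, 0], "claw": 0}, {"dp": [0.01, 0, -0.09], "turn": [0, 0, 0], "claw": 0}, {"dp": [0.01, 0, -0.12], "turn": [0, 0, 0], "claw": 0}, {"dp": [0.01, 0, -0.12], "turn": [0, 0, 0], "claw": 0}]'

```text
t: 18.4
ee_pos: [433.0, 127.7, 65.0]
orientation: [-1.565, 0.168, -0.168]
ft_force: [-0.1, 0.0, -1.8]
width: 47.6
```

>>> jog_arm --steps '[{"dp": [0, 0, -0.02], "turn": [0, 0, 0], "claw": 0}, {"dp": [0, 0, -0.04], "turn": [0, 0, 0], "claw": 0}, {"dp": [0, 0, -0.06], "turn": [0, 0, 0], "claw": 0}, {"dp": [0, 0, -0.06], "turn": [0, 0, 0], "claw": 0}]'

```text
t: 18.73
ee_pos: [433.2, 127.8, 60.0]
orientation: [-1.565, 0.168, -0.168]
ft_force: [1.3, 0.1, -2.5]
width: 47.8
```

>>> jog_arm --steps '[{"dp": [0, 0, -0.03], "turn": [0, 0, 0], "claw": 0}, {"dp": [0, 0, -0.06], "turn": [0, 0, 0], "claw": 0}, {"dp": [0, 0, -0.08], "turn": [0, 0, 0], "claw": 0}, {"dp": [0, 0, -0.08], "turn": [0, 0, 0], "claw": 0}]'

```text
t: 19.07
ee_pos: [433.3, 127.8, 53.3]
orientation: [-1.565, 0.168, -0.169]
ft_force: [0.8, 0.3, -1.3]
width: 48.2
```

>>> jog_arm --steps '[{"dp": [0, 0, -0.02], "turn": [0, 0, 0], "claw": 0}, {"dp": [0, 0, -0.04], "turn": [0, 0, 0], "claw": 0}, {"dp": [0, 0, -0.05], "turn": [0, 0, 0], "claw": 0}, {"dp": [0, 0, -0.05], "turn": [0, 0, 0], "claw": 0}]'

```text
t: 19.4
ee_pos: [433.3, 127.8, 49.3]
orientation: [-1.565, 0.168, -0.168]
ft_force: [0.2, 0.4, 0.8]
width: 47.8
```

>>> jog_arm --steps '[{"dp": [0, 0, -0.02], "turn": [0, 0, 0], "claw": 0}, {"dp": [0, 0, -0.04], "turn": [0, 0, 0], "claw": 0}, {"dp": [0, 0, -0.05], "turn": [0, 0, 0], "claw": 0}, {"dp": [0, 0, -0.05], "turn": [0, 0, 0], "claw": 0}]'

```text
t: 19.73
ee_pos: [433.3, 127.8, 45.5]
orientation: [-1.565, 0.168, -0.169]
ft_force: [-1.2, -0.2, 8.6]
width: 47.9
```

```bash
python3 - <<'E'
from h import *
st(); goto([433.3,127.9,44],-12.3)
E
```

```text
{'t': 19.733, 'qpos': [0.261, 0.49, 2.103, -0.001, 0.549, 0.476], 'ee_pos': [433.327, 127.809, 45.544], 'orientation': [-1.565, 0.168, -0.169], 'ft_force': [-1.182, -0.204, 8.559], 'width': 47.916}
dp [-0.0, 0.001, -0.019] turn [0.0002, 0.0001, -0.0001] deg 0.0
```

>>> jog_arm --steps '[{"dp": [0, 0, -0.01], "turn": [0, 0, 0], "claw": 0}, {"dp": [0, 0, -0.02], "turn": [0, 0, 0], "claw": 0}, {"dp": [0, 0, -0.02], "turn": [0, 0, 0], "claw": 0}, {"dp": [0, 0, -0.02], "turn": [0, 0, 0], "claw": 0}, {"dp": [0, 0, -0.02], "turn": [0, 0, 0], "claw": 0}, {"dp": [0, 0, -0.02], "turn": [0, 0, 0], "claw": 0}]'

```text
t: 20.23
ee_pos: [433.3, 127.8, 44.5]
orientation: [-1.565, 0.168, -0.169]
ft_force: [-3.3, -0.6, 10.1]
width: 47.9
```

```bash
python3 - <<'E'
from h import *
for i in range(3):
    d=grab('side','side15'); st()
d2=grab('top','top15'); cv2.imwrite('pics/c8.png',cv2.resize(d['img'][170:260,220:310,::-1],None,fx=6,fy=6,interpolation=cv2.INTER_CUBIC))
E
```

```text
{'t': 20.283, 'qpos': [0.261, 0.492, 2.104, -0.001, 0.546, 0.476], 'ee_pos': [433.321, 127.822, 44.468], 'orientation': [-1.565, 0.168, -0.169], 'ft_force': [-1.056, -0.968, 11.734], 'width': 47.86}
{'t': 20.333, 'qpos': [0.261, 0.492, 2.104, -0.001, 0.546, 0.476], 'ee_pos': [433.334, 127.811, 44.479], 'orientation': [-1.565, 0.168, -0.169], 'ft_force': [-2.884, -1.213, 10.385], 'width': 47.765}
{'t': 20.383, 'qpos': [0.261, 0.492, 2.104, -0.001, 0.546, 0.476], 'ee_pos': [433.321, 127.813, 44.474], 'orientation': [-1.565, 0.168, -0.169], 'ft_force': [-3.391, -0.766, 10.242], 'width': 47.818}
```

View pics/c8.png

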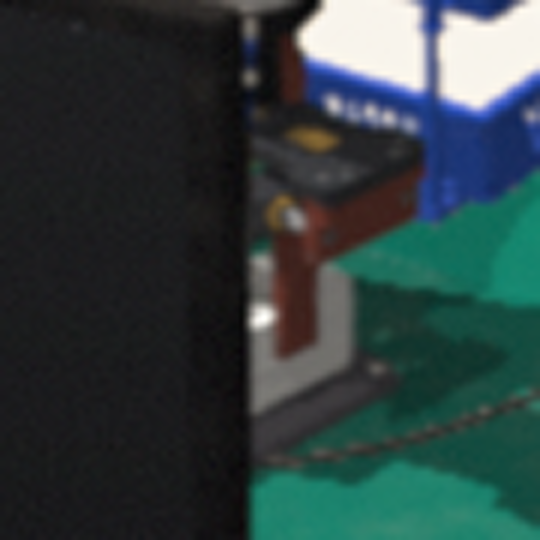

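View pics/top15.png

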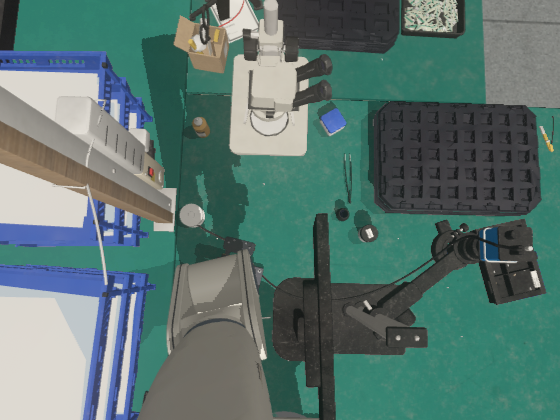

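```bash
python3 - <<'E'
from h import *
d=load('side15'); P=cloud(d); m=(P[...,0]>400)&(P[...,0]<475)&(P[...,1]>135)&(P[...,1]<185)&(P[...,2]>35)&(P[...,2]<75)
print(m.sum(), np.percentile(P[m][:,2],[5,50,90,98]).round(1))
st(); print(ctrl.close_job())
E
```

```text
72 [37.3 58.4 66.4 68.5]
{'t': 20.433, 'qpos': [0.261, 0.492, 2.104, -0.001, 0.546, 0.476], 'ee_pos': [433.317, 127.797, 44.472], 'orientation': [-1.565, 0.168, -0.169], 'ft_force': [-2.515, -0.584, 10.805], 'width': 47.635}
the job is handed in; nothing more can be done
None
```

The job is done and handed in at t = 20.4 s. The spacer is on the shaft, the upper half is on its dowels, and the arm is still gripping it and pressing the pair down.

- **Spacer:** after release I measured its top at z = 65.8 mm, against 66 mm expected when it sits on the face.
- **Upper half:** the monitor left too little room for the gripper body at the part's own angle. I first gripped it skewed and dragged it about 57 mm along the bench (+y), away from the monitor. I then regripped it squarely and slid it over the dowels with no noticeable resistance.
- **Pressing:** the joint is down about 6 mm of its 8 mm travel, with about 10–11 N of push. The force rose at about 2 N per mm from the height expected for full seating. The depth image puts the top of the upper half at about 66 mm, where 66 mm is expected at that depth.

**Limits of the checks:** in the last pictures the arm and the monitor hide much of the jig. The fully home reading therefore rests mainly on height and force, plus one visible end where the two halves show no gap. The final top picture showed the other objects on the bench where they started, and nothing was knocked.

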